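# Check a sample of tube caps under the reading lens

## Robot

A 6-joint arm with a two-finger parallel gripper is mounted at the origin on the work surface. World frame = base frame: x ahead of the robot, y to its left, z up, the work surface at z = 0. Lengths are in m, angles in rad, forces in N, time in s.
With the tool pointing down it reaches from about 0.275 to 0.825 m from the base axis. Payload 4.9 kg.
Tool frame: the origin (TCP) lies at the very end of the fingers, on their centre line; the grasp point (between the pads) lies 19 mm behind it; z points along the fingers, x is the direction in which the jaws open and shut, and the axes are right-handed (so a half turn about z gives the same grasp; the last joint's range is limited). The gripper opens to 85 mm and grips with 20 to 120 N. Pads are 22 mm wide; open, the fingers measure 114 mm over their backs; the gripper's body (76 mm by 85 mm) begins 54 mm behind the grasp point. The pads swing forward as they close: fully open they stand 13 mm farther back than shut.
Start: joints at [-1.253, 0.326, -0.193, 1.052, 0, 1.437], TCP at [0.24, -0.495, 0.231] pointing down, gripper open.
Joint ranges: [-2.65, 2.65], [-0.97, 1.79], [-1.3, 1.35], [-1.93, 2.1], [-1.47, 1.37], [-3.14, 3.14]. Speed limits (rad/s): [2.57, 2.57, 3.14, 3.14, 3.14, 3.14].

## Interface

Orientations are given as a unit quaternion [x, y, z, w].
In Python, from workcell import env gives the robot as it stands.
- The arm moves only by the shell command python3 -m creep 'ROWS' [FORCE]. ROWS is JSON, a list of rows, each an object of numbers: "dx", "dy", "dz": the shift along the tool's x, y, z in m; "ax", "ay", "az": the turn, a rotation vector about the tool's x, y, z in degrees; "gripper": the closure, from -1 (fully open) to 1 (shut), so that 0 is half open. In form: [{"dx": .., "dy": .., "dz": .., "ax": .., "ay": .., "az": .., "gripper": ..}, ...]. A call has 1 to 10 rows; each row is the pose to reach, as a shift and turn from the pose commanded when the call began, along the tool's axes at that moment; what a row does not reach only later rows make up. A row lasts 1/10 s, in which the tool goes at most 50 mm and 8.59 degrees, less where a joint would pass 70% of its speed; a pose out of reach is approached as far as the arm can. A call with a gripper value outside its range is refused whole. The fingers move at their own pace and stop on an object; FORCE is the grip in N (left out, the last holds). Time passes only in rows, so rows that repeat a pose let the fingers close. It gives the time, the measured TCP pose, the force and the opening at its end, in the units of the state.
- env.get_obs(): the state, without advancing time (a new reading comes with each control period).
- env.get_image(name): name is "side" or "top" or "wrist"; returns the picture (420x560x3 uint8, blue, green, red); there is no depth.
- env.camera_info(name): a dict with "camera_matrix" (3x3 intrinsics, pixels), "position" and "orientation" of the camera in the world. Camera axes: x right, y down, z forward; pixel columns grow to the right and rows downward; lengths in m; the calibration is good to about 2 mm. A picture is of the moment at which its call begins: read the wrist's pose just before it. camera_info takes no time and is no camera call; for the wrist camera it gives the pose at the moment of the call.
- env.finish_job(): hands the job in, once; it reports no verdict.
The state is a dict: "time": time; "joint_positions": joint angles; "qvel": joint speeds; "joint_efforts": joint torques, N m; "ee_pos": TCP position; "tcp_rot": TCP orientation; "contact_force": force on the tool from outside, world axes, zero at the start; "ft_torque": the same for the moment, N m; "width": opening from 0.0 (shut) to 1.0 (fully open).
Only numpy, scipy, OpenCV 4.12 (cv2) and the standard library are available. Lean on these libraries where they do the work, as an engineer would, in place of code of your own. Each camera call takes 0.05 s, during which the arm holds its last target.

## Task

Tip the five red tube caps out of the steel scoop into the clear viewing tray on the light box, spilling none, and set the scoop back down flat on the bench. Then take the reading lens off its rest and hold it still and level over the middle of the tray, with the glass at the height of the red pointer on the column; finish while still holding it there, in the air. Do not push the red pointer along its column or disturb the tube racks, the dishes and the marker pen.

Things in the scene. Friction and masses are not known exactly. Their poses are not given: they have to be found in the camera images.
- lightbox: slate-blue inspection light box, 220 (x) by 200 (y) mm, fixed to the bench, 40 mm high, with a glowing white top; a clear viewing tray is fixed on its centre. Near its +x, +y corner (x 95, y 85 mm) stands a steel column 12 mm thick that ends 196 mm above the bench. Origin: centre of its underside, z up
- tray_floor (a point): centre of the inner floor of the clear viewing tray on the light box: inside 152 (x) by 122 (y) mm, walls 4 mm thick and 28 mm high above the floor; the floor lies 44 mm above the bench; axes as the light box
- focus_mark (a point): middle of the pointer (30 mm long, 4 mm thick) of the red cursor on the light box's column: its height is the marked focal height, 72 to 118 mm above the tray floor. The pointer reaches towards -x of the light box from a red collar 27 mm across and 14 mm high, which slides along the column when pushed with about 4 N
- scoop: stainless scoop, 0.19 to 0.26 kg: open pan 111 mm long (x -66 to +45), 84 mm wide, walls 3 mm thick and 38 mm high (31 mm near the mouth), floor 3 mm thick; open mouth at -x, the last 45 mm of floor rising 6 degrees to it. Friction of the caps on it is 0.5 to 0.7: they slide out at 33 to 42 degrees of tip. Origin: on the underside, z up
- scoop_grip (a point): point on the axis of the scoop's round black handle where it is best held, at x 92, z 30 mm of the scoop; the handle is 18 mm thick and runs level along the scoop's x from x 55 to x 148 mm; it takes a firm grip (60 N); axes as the scoop
- scoop_mouth (a point): middle of the pouring edge of the scoop, at x -66, z 7 mm of the scoop; axes as the scoop
- cap1: red moulded tube cap, a cylinder 17 mm across and 24 mm long, 12 g, standing in the scoop (its axis is its z axis); origin at its middle
- cap2: red moulded tube cap, a cylinder 17 mm across and 24 mm long, 12 g, standing in the scoop (its axis is its z axis); origin at its middle
- cap3: red moulded tube cap, a cylinder 17 mm across and 24 mm long, 12 g, standing in the scoop (its axis is its z axis); origin at its middle
- cap4: red moulded tube cap, a cylinder 17 mm across and 24 mm long, 12 g, lying in the scoop with its axis (its x axis) roughly along the scoop; origin at its middle
- cap5: red moulded tube cap, a cylinder 17 mm across and 24 mm long, 12 g, lying in the scoop with its axis (its x axis) roughly along the scoop; origin at its middle
- lens: reading lens, 0.12 to 0.19 kg: round rim 98 mm across and 12 mm thick with clear glass, and a dark blue flat-sided handle 18 mm wide (y) and 16 mm high (z) that runs along -x from x -60 to -164 mm. It lies level on a grey lens rest; origin: centre of the rim's underside, 30 mm above the bench at the start; z up, square to the lens
- lens_centre (a point): middle of the lens, at half its thickness (6 mm above its origin); axes as the lens
- lens_grip (a point): point in the middle of the lens's handle, at x -96, z 6 mm of the lens, axes as the lens; the balance point lies nearer to the rim; it takes a firm grip (80 N)
- lens_rest: grey lens rest, fixed: base plate 215 by 70 mm, 8 mm thick; round pad 68 mm across under the lens, top 30 mm high; a fork 16 mm thick, 44 mm wide, 34 mm high, 145 mm from the pad towards -x, in which the handle's end lies loose. Between pad and fork 20 mm are free under the handle. Origin: under the pad's centre, on the bench
- rack_a: bystander: white tube rack full of red-capped tubes, 75 by 180 mm, 112 mm high; origin: centre of its underside
- rack_b: bystander: white tube rack of red-capped tubes, 75 by 159 mm, 112 mm high; origin: centre of its underside
- marker: bystander: marker pen, 127 mm long (x), 18 mm thick, white with a dark blue cap; origin: middle of its underside
- dishes: bystander: stack of three culture dishes, 90 mm across, 45 mm high; origin: centre of its underside

How it is judged:
By the outcome, as a careful person would: the job done as asked, in the order asked, and still so for the second after the job is handed in, while the arm keeps its last pose, push and grip.
It also fails if it takes over 72 s, if anything falls off the work surface, if the arm or the gripper's body presses on something with over 40 N, if the wrist force passes 120 N, or if a joint passes its speed limit or range.

## Working session

There is one attempt and no reset: what is moved stays moved. The work goes in short steps, Python scripts to look and compute and a shell command to move; the robot and the scene stay as the last step left them, time stands still between calls to the robot, and variables do not carry over. Pictures are saved under pics/ and viewed, and the job is handed in when it is done.

```bash
ls; mkdir -p pics; python3 - <<'E'
from workcell import env
import cv2
o=env.get_obs();print(o)
for n in ("side","top","wrist"):
    i=env.camera_info(n);print(n,i)
    cv2.imwrite(f"pics/{n}0.png",env.get_image(n))
E
```

```text
pics
{'time': 0.0, 'joint_positions': array([-1.25318811e+00,  3.26947835e-01, -1.93625963e-01,  1.05194890e+00,
        1.64568179e-05,  1.43657875e+00]), 'qvel': array([ 1.53037524e-04, -5.88592861e-05, -1.94412450e-03, -8.49032834e-04,
       -1.16923678e-03,  9.56938937e-04]), 'joint_efforts': array([-8.17938308e-04, -4.43400264e+01,  2.62441009e+01,  1.55727344e-02,
       -4.04937928e-04,  1.19963670e-05]), 'ee_pos': array([ 0.23995722, -0.49424626,  0.23048368]), 'tcp_rot': array([ 8.47528096e-01, -5.30749829e-01, -6.58427375e-04, -5.58237031e-04]), 'contact_force': array([ 0.29249611, -0.07563872,  0.44106134]), 'ft_torque': array([0.00238207, 0.00406097, 0.00037659]), 'width': 1.0012352282511656}
side {'camera_matrix': array([[406.86401494,   0.        , 273.35751461],
       [  0.        , 406.86401494, 204.56075544],
       [  0.        ,   0.        ,   1.        ]]), 'position': array([0.40130467, 0.63226697, 0.74408017]), 'orientation': array([-0.11232551,  0.91753015, -0.37891351,  0.04411291])}
top {'camera_matrix': array([[404.83807165,   0.        , 278.92071965],
       [  0.        , 404.83807165, 204.66206529],
       [  0.        ,   0.        ,   1.        ]]), 'position': array([0.48549204, 0.02826103, 0.98594638]), 'orientation': array([ 0.70979574, -0.70266421,  0.04150684, -0.02702217])}
wrist {'camera_matrix': array([[340.88295858,   0.        , 283.91477662],
       [  0.        , 340.88295858, 208.62895618],
       [  0.        ,   0.        ,   1.        ]]), 'position': array([ 0.31414637, -0.45874099,  0.37352273]), 'orientation': array([ 0.83572409, -0.52417424, -0.08705563,  0.1386648 ])}
```

View pics/side0.png

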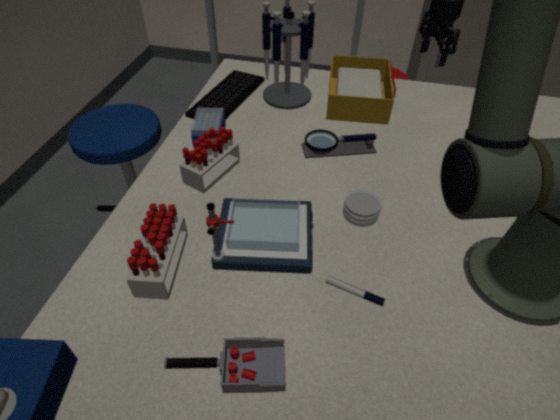

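View pics/top0.png

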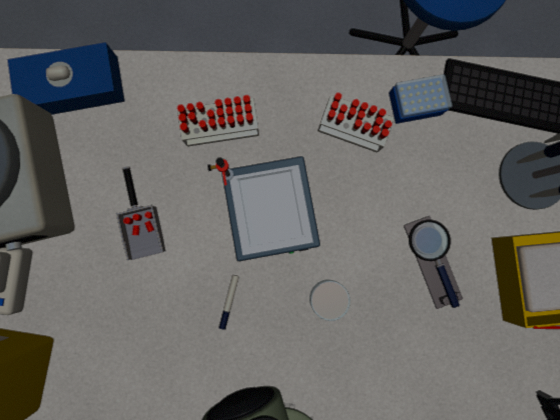

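View pics/wrist0.png

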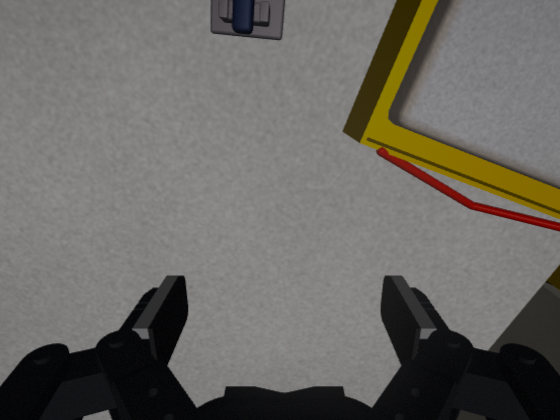

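The top view shows the scoop at about (140,215) with its handle pointing away from the robot. The light box is at (272,207), the column at (222,165) and the lens at (430,240), its handle towards (452,300). I'll zoom in next.

```bash
python3 - <<'E'
import cv2,numpy as np
t=cv2.imread("pics/top0.png");s=cv2.imread("pics/side0.png")
def cr(im,x0,y0,x1,y1,k): return cv2.resize(im[y0:y1,x0:x1],None,fx=k,fy=k,interpolation=cv2.INTER_CUBIC)
cv2.imwrite("pics/a.png",cr(t,100,150,335,270,3.4))
cv2.imwrite("pics/b.png",cr(s,150,180,330,400,2.7))
cv2.imwrite("pics/c.png",np.vstack([cr(t,390,200,490,320,4)]))
E
```

```text
(no output)
```

View pics/a.png

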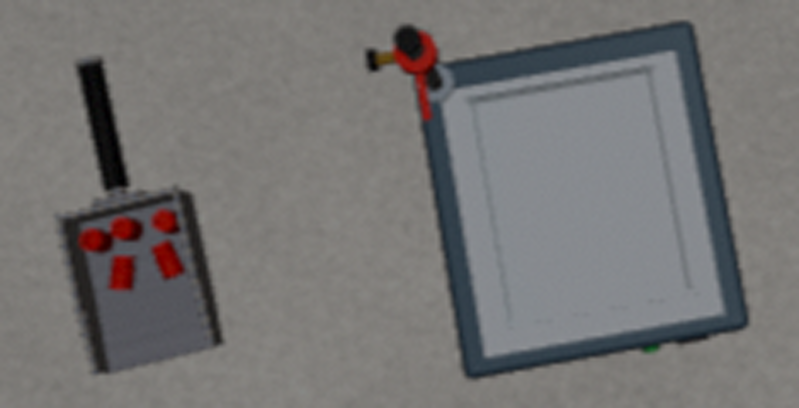

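View pics/b.png

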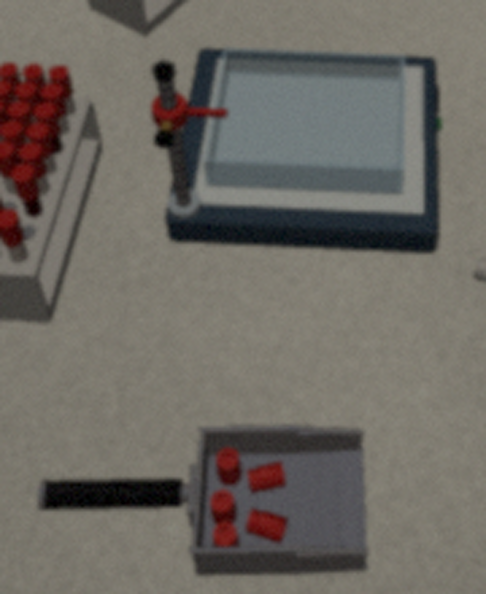

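View pics/c.png

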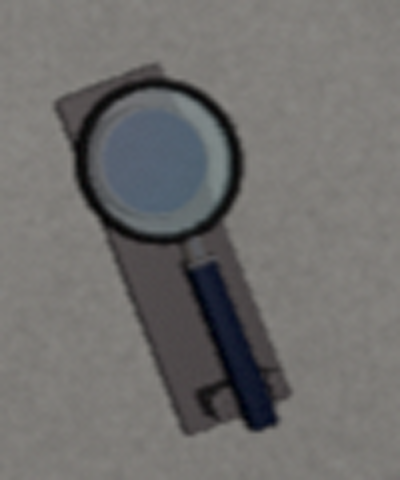

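```bash
cat > h.py <<'E'
import numpy as np,cv2
from scipy.spatial.transform import Rotation as R
from workcell import env
def ray(i,u,v):
    d=np.linalg.inv(i["camera_matrix"])@[u,v,1.]
    d=R.from_quat(i["orientation"]).apply(d); return i["position"],d/np.linalg.norm(d)
def onz(i,u,v,z):
    p,d=ray(i,u,v); return p+d*(z-p[2])/d[2]
def tri(rs):
    A=0;b=0
    for p,d in rs:
        M=np.eye(3)-np.outer(d,d);A=A+M;b=b+M@p
    x=np.linalg.solve(A,b)
    return x,[np.linalg.norm((np.eye(3)-np.outer(d,d))@(x-p)) for p,d in rs]
def proj(i,X):
    c=R.from_quat(i["orientation"]).inv().apply(np.asarray(X)-i["position"]);c=i["camera_matrix"]@c;return c[:2]/c[2]
E
python3 - <<'E'
from h import *
np.set_printoptions(precision=4,suppress=True)
T=env.camera_info("top");S=env.camera_info("side")
a=lambda u,v:(100+(u+.5)/3.4-.5,150+(v+.5)/3.4-.5)
b=lambda u,v:(150+(u+.5)/2.7-.5,180+(v+.5)/2.7-.5)
c=lambda u,v:(390+(u+.5)/4-.5,200+(v+.5)/4-.5)
print("handle top", onz(T,*a(90,62),.036),onz(T,*a(117,188),.036))
print("handle side", onz(S,*b(42,495),.03),onz(S,*b(184,493),.03))
for n,p,q in (("handle far",(90,62),(42,495)),("handle near",(117,188),(184,493)),("ptr tip",(428,120),(227,113)),("collar",(414,52),(168,112)),("coltop",(408,40),(163,72))):
    print(n,*tri([ray(T,*a(*p)),ray(S,*b(*q))]))
print("mouth",onz(T,*a(103,373),.02),onz(T,*a(221,345),.02))
print("back",onz(T,*a(62,216),.038),onz(T,*a(182,190),.038))
L=[onz(T,*a(*p),.04) for p in ((692,22),(747,323),(468,377))];print("LB",L,(L[0]+L[2])/2)
L=[onz(S,*b(*p),.04) for p in ((201,50),(437,60),(436,238),(168,226))];print("LBside",L)
print("lens c",onz(T,*c(160,162),.042),"S")
print("lens handle",onz(T,*c(204,263),.044),onz(T,*c(263,425),.044))
E
```

```text
handle top [0.6612 0.3707 0.036 ] [0.5736 0.3483 0.036 ]
handle side [0.66   0.3756 0.03  ] [0.5696 0.3517 0.03  ]
handle far [0.6624 0.3742 0.0257] [np.float64(0.0007422426858863894), np.float64(0.0007422426858863511)]
handle near [0.5724 0.3508 0.027 ] [np.float64(0.0020679738166194212), np.float64(0.002067973816619656)]
ptr tip [0.606  0.1227 0.1497] [np.float64(0.0008738461317008579), np.float64(0.0008738461317007655)]
collar [0.6482 0.1322 0.1497] [np.float64(0.0007888970865479733), np.float64(0.0007888970865484002)]
coltop [0.6477 0.1309 0.1902] [np.float64(0.0004699510455571542), np.float64(0.00046995104555712304)]
mouth [0.4466 0.3577 0.02  ] [0.4665 0.2773 0.02  ]
back [0.5537 0.3841 0.038 ] [0.5725 0.3032 0.038 ]
LB [array([ 0.6943, -0.0474,  0.04  ]), array([ 0.485 , -0.0858,  0.04  ]), array([0.4468, 0.1044, 0.04  ])] [0.5705 0.0285 0.04  ]
LBside [array([ 0.6899, -0.0403,  0.04  ]), array([ 0.4774, -0.0802,  0.04  ]), array([0.4435, 0.1153, 0.04  ]), array([0.6509, 0.1553, 0.04  ])]
lens c [ 0.4979 -0.3444  0.042 ] S
lens handle [ 0.4396 -0.3678  0.044 ] [ 0.3475 -0.3993  0.044 ]
```

```bash
cat >> h.py <<'E'
def Rt(yaw,tilt=0):
    # yaw: world angle (deg) of tool x for tool down; tilt>0: rotation about tool +x by tilt deg afterwards
    y=np.radians(yaw);x=np.array([np.cos(y),np.sin(y),0]);z=np.array([0,0,-1.]);
    return R.from_matrix(np.c_[x,np.cross(z,x),z])*R.from_rotvec([np.radians(tilt),0,0])
def rel(p,Rg,p0=None,R0=None):
    o=env.get_obs()
    if p0 is None: p0=o["ee_pos"]
    if R0 is None: R0=R.from_quat(o["tcp_rot"])
    d=R0.inv().apply(np.asarray(p)-p0);r=np.degrees((R0.inv()*Rg).as_rotvec())
    print("d",d.round(4),"a",r.round(2))
def st():
    o=env.get_obs();r=R.from_quat(o["tcp_rot"]).as_matrix()
    print("t",round(float(o["time"]),2),o["ee_pos"].round(4),"x",r[:,0].round(3),"z",r[:,2].round(3),"F",o["contact_force"].round(1),"w",round(float(o["width"]),3))
E
python3 -c "
from h import *
rel([.45,0,.28],Rt(20)); rel([.6,.355,.25],Rt(104.5))"
```

```text
d [-0.3532 -0.4048 -0.0488] a [-6.000e-02  5.000e-02 -8.411e+01]
d [-0.607  -0.6947 -0.0184] a [-1.1000e-01 -0.0000e+00 -1.6861e+02]
```

```bash
M='{"dx":-0.353,"dy":-0.405,"dz":-0.05,"az":-84}'; python3 -m creep '[{"dx":-0.353,"dy":-0.405,"dz":-0.05,"az":-84},{"dx":-0.353,"dy":-0.405,"dz":-0.05,"az":-84},{"dx":-0.353,"dy":-0.405,"dz":-0.05,"az":-84},{"dx":-0.353,"dy":-0.405,"dz":-0.05,"az":-84},{"dx":-0.353,"dy":-0.405,"dz":-0.05,"az":-84},{"dx":-0.353,"dy":-0.405,"dz":-0.05,"az":-84},{"dx":-0.353,"dy":-0.405,"dz":-0.05,"az":-84},{"dx":-0.353,"dy":-0.405,"dz":-0.05,"az":-84},{"dx":-0.353,"dy":-0.405,"dz":-0.05,"az":-84},{"dx":-0.353,"dy":-0.405,"dz":-0.05,"az":-84}]'
python3 -c "
from h import *
st();rel([.6,.355,.25],Rt(104.5))"
```

```text
t 0.15 [ 0.24   -0.4944  0.2307] x [ 0.437 -0.9   -0.001] z [-0.     0.001 -1.   ] F [ 0.6 -0.5 -0.2] w 1.001
d [-0.607  -0.6947 -0.0184] a [-1.1000e-01 -0.0000e+00 -1.6861e+02]schema error: expected keys dx, dy, dz, ax, ay, az, gripper
```

```bash
python3 -m creep '[{"dx":-0.353,"dy":-0.405,"dz":-0.05,"ax":0,"ay":0,"az":-84,"gripper":-1},{"dx":-0.353,"dy":-0.405,"dz":-0.05,"ax":0,"ay":0,"az":-84,"gripper":-1},{"dx":-0.353,"dy":-0.405,"dz":-0.05,"ax":0,"ay":0,"az":-84,"gripper":-1},{"dx":-0.353,"dy":-0.405,"dz":-0.05,"ax":0,"ay":0,"az":-84,"gripper":-1},{"dx":-0.353,"dy":-0.405,"dz":-0.05,"ax":0,"ay":0,"az":-84,"gripper":-1},{"dx":-0.353,"dy":-0.405,"dz":-0.05,"ax":0,"ay":0,"az":-84,"gripper":-1},{"dx":-0.353,"dy":-0.405,"dz":-0.05,"ax":0,"ay":0,"az":-84,"gripper":-1},{"dx":-0.353,"dy":-0.405,"dz":-0.05,"ax":0,"ay":0,"az":-84,"gripper":-1},{"dx":-0.353,"dy":-0.405,"dz":-0.05,"ax":0,"ay":0,"az":-84,"gripper":-1},{"dx":-0.353,"dy":-0.405,"dz":-0.05,"ax":0,"ay":0,"az":-84,"gripper":-1}]'
python3 -c "
from h import *
st();rel([.6,.355,.25],Rt(104.5))"
```

```text
time: 1.15
ee_pos: [0.4352, -0.0346, 0.2779]
tcp_rot: [0.985, 0.175, 0.0, 0.0]
contact_force: [1.1, -0.9, -0.6]
width: 0.997
t 1.15 [ 0.4352 -0.0346  0.2779] x [0.939 0.345 0.   ] z [ 0. -0. -1.] F [ 1.1 -0.9 -0.6] w 0.997
d [ 0.2891 -0.3088  0.0278] a [ 2.000e-02  0.000e+00 -8.431e+01]
```

```bash
python3 -c "
from h import *
rel([.6,.355,.25],Rt(104.5),[.45,0,.28],Rt(19.9))"
```

```text
d [ 0.2619 -0.2827  0.03  ] a [  0.    0.  -84.6]
```

```bash
python3 -m creep '[{"dx":0.262,"dy":-0.283,"dz":0.03,"ax":0,"ay":0,"az":-84.5,"gripper":-1},{"dx":0.262,"dy":-0.283,"dz":0.03,"ax":0,"ay":0,"az":-84.5,"gripper":-1},{"dx":0.262,"dy":-0.283,"dz":0.03,"ax":0,"ay":0,"az":-84.5,"gripper":-1},{"dx":0.262,"dy":-0.283,"dz":0.03,"ax":0,"ay":0,"az":-84.5,"gripper":-1},{"dx":0.262,"dy":-0.283,"dz":0.03,"ax":0,"ay":0,"az":-84.5,"gripper":-1},{"dx":0.262,"dy":-0.283,"dz":0.03,"ax":0,"ay":0,"az":-84.5,"gripper":-1},{"dx":0.262,"dy":-0.283,"dz":0.03,"ax":0,"ay":0,"az":-84.5,"gripper":-1},{"dx":0.262,"dy":-0.283,"dz":0.03,"ax":0,"ay":0,"az":-84.5,"gripper":-1},{"dx":0.262,"dy":-0.283,"dz":0.03,"ax":0,"ay":0,"az":-84.5,"gripper":-1},{"dx":0.262,"dy":-0.283,"dz":0.03,"ax":0,"ay":0,"az":-84.5,"gripper":-1}]'
python3 -m creep '[{"dx":0,"dy":0,"dz":0,"ax":0,"ay":0,"az":0,"gripper":-1},{"dx":0,"dy":0,"dz":0,"ax":0,"ay":0,"az":0,"gripper":-1},{"dx":0,"dy":0,"dz":0,"ax":0,"ay":0,"az":0,"gripper":-1}]'
python3 - <<'E'
from h import *
st(); i=env.camera_info("wrist");print(i)
cv2.imwrite("pics/w1.png",env.get_image("wrist"))
np.save("w1.npy",i,allow_pickle=True)
E
```

```text
time: 2.15
ee_pos: [0.5847, 0.3199, 0.246]
tcp_rot: [0.61, 0.792, -0.001, -0.001]
contact_force: [0.5, -1.4, 0.2]
width: 0.998
time: 2.45
ee_pos: [0.5851, 0.3182, 0.2477]
tcp_rot: [0.614, 0.789, -0.0, -0.0]
contact_force: [-0.3, 0.2, -0.0]
width: 0.998
t 2.45 [0.5851 0.3182 0.2477] x [-0.246  0.969  0.   ] z [-0. -0. -1.] F [-0.3  0.2 -0. ] w 0.998
{'camera_matrix': array([[340.88295858,   0.        , 283.91477662],
       [  0.        , 340.88295858, 208.62895618],
       [  0.        ,   0.        ,   1.        ]]), 'position': array([0.50343623, 0.29711929, 0.39059524]), 'orientation': array([0.60600406, 0.778369  , 0.12899418, 0.10129803])}
```

View pics/w1.png

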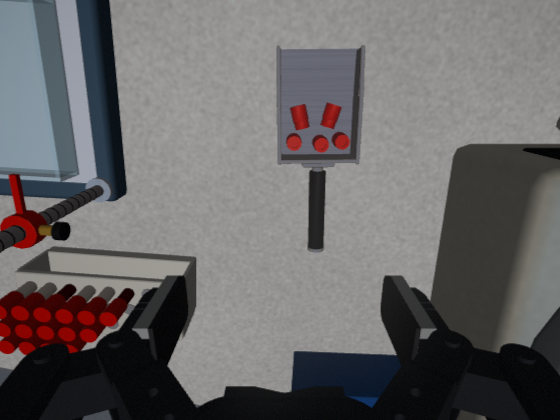

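The wrist view shows the handle from (317,172) to (316,250), the mouth corners near (279,47) and (363,47), and five caps in the pan.

```bash
python3 - <<'E'
from h import *
i=np.load("w1.npy",allow_pickle=True).item()
a=cv2.imread("pics/w1.png");g=a.max(2)[165:260,290:345]
m=(g<45).astype(np.uint8);ys,xs=np.nonzero(m)
for lo,hi in((172,180),(205,215),(240,250)):
    k=(ys+165>=lo)&(ys+165<hi);print(lo,xs[k].mean()+290)
print(ys.min()+165,ys.max()+165)
A=onz(i,317.5,171,.03);B=onz(i,316,249.5,.034);d=B-A
print(A,B,np.linalg.norm(d),np.degrees(np.arctan2(d[1],d[0])))
for u,v in((279,47),(363,47),(279,163),(358,163)):print(onz(i,u,v,.036))
st()
E
```

```text
172 317.0
205 316.0
240 315.4453781512605
171 248
[0.57270423 0.35143397 0.03      ] [0.66098281 0.37458005 0.034     ] 0.09135013776406033 14.691883065703633
[0.46559503 0.28226674 0.036     ]
[0.44614409 0.35929001 0.036     ]
[0.57324109 0.30893492 0.036     ]
[0.55287842 0.38942507 0.036     ]
t 2.5 [0.5851 0.3182 0.2478] x [-0.247  0.969  0.   ] z [ 0.  0. -1.] F [0.1 0.5 1.2] w 1.0
```

```bash
python3 - <<'E'
from h import *
i=np.load("w1.npy",allow_pickle=True).item()
print(onz(i,196,258,.05),onz(i,194,330,.0))
rel([.6085,.3605,.07],Rt(104.5));rel([.6085,.3605,.011],Rt(104.5))
E
```

```text
[0.696685   0.24469507 0.05      ] [ 8.35071507e-01  2.52443339e-01 -5.55111512e-17]
d [0.0352 0.0331 0.1778] a [ 0.   -0.   -0.22]
d [0.0352 0.0331 0.2368] a [ 0.   -0.   -0.22]
```

Clear of the rack. I'll descend half open.

```bash
python3 -m creep '[{"dx":0.035,"dy":0.033,"dz":0.045,"ax":0,"ay":0,"az":0,"gripper":-0.1},{"dx":0.035,"dy":0.033,"dz":0.09,"ax":0,"ay":0,"az":0,"gripper":-0.1},{"dx":0.035,"dy":0.033,"dz":0.13,"ax":0,"ay":0,"az":0,"gripper":-0.1},{"dx":0.035,"dy":0.033,"dz":0.16,"ax":0,"ay":0,"az":0,"gripper":-0.1},{"dx":0.035,"dy":0.033,"dz":0.18,"ax":0,"ay":0,"az":0,"gripper":-0.1},{"dx":0.035,"dy":0.033,"dz":0.18,"ax":0,"ay":0,"az":0,"gripper":-0.1},{"dx":0.035,"dy":0.033,"dz":0.18,"ax":0,"ay":0,"az":0,"gripper":-0.1}]' 70
python3 - <<'E'
from h import *
st(); rel([.6085,.3605,.011],Rt(104.5));i=env.camera_info("wrist")
cv2.imwrite("pics/w2.png",env.get_image("wrist"))
np.save("w2.npy",i,allow_pickle=True)
print(proj(i,[.6085,.3605,.03]))
E
```

```text
time: 3.2
ee_pos: [0.6086, 0.3605, 0.0681]
tcp_rot: [0.613, 0.79, 0.0, 0.0]
contact_force: [0.0, 0.6, 0.5]
width: 0.551
t 3.2 [0.6086 0.3605 0.0681] x [-0.248  0.969  0.   ] z [ 0.  0. -1.] F [0.  0.6 0.5] w 0.551
d [ 0.     -0.0001  0.0571] a [ 0.   -0.   -0.16]
[285.18098696 244.82556283]
```

View pics/w2.png

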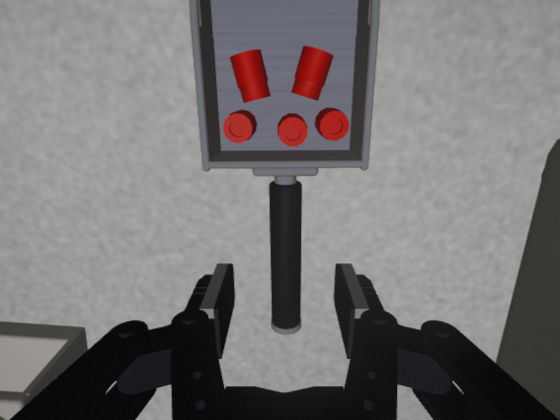

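The handle is centred between the fingers at column 286. I'll descend and close.

```bash
python3 -m creep '[{"dx":0,"dy":0,"dz":0.03,"ax":0,"ay":0,"az":0,"gripper":-0.1},{"dx":0,"dy":0,"dz":0.05,"ax":0,"ay":0,"az":0,"gripper":-0.1},{"dx":0,"dy":0,"dz":0.057,"ax":0,"ay":0,"az":0,"gripper":-0.1},{"dx":0,"dy":0,"dz":0.057,"ax":0,"ay":0,"az":0,"gripper":0.3},{"dx":0,"dy":0,"dz":0.057,"ax":0,"ay":0,"az":0,"gripper":0.5},{"dx":0,"dy":0,"dz":0.057,"ax":0,"ay":0,"az":0,"gripper":1},{"dx":0,"dy":0,"dz":0.057,"ax":0,"ay":0,"az":0,"gripper":1},{"dx":0,"dy":0,"dz":0.057,"ax":0,"ay":0,"az":0,"gripper":1},{"dx":0,"dy":0,"dz":0.057,"ax":0,"ay":0,"az":0,"gripper":1},{"dx":0,"dy":0,"dz":0.057,"ax":0,"ay":0,"az":0,"gripper":1}]' 70
python3 -c "
from h import *
st()"
```

```text
time: 4.25
ee_pos: [0.6101, 0.3614, 0.0123]
tcp_rot: [0.613, 0.79, 0.002, 0.001]
contact_force: [2.1, 0.9, 5.5]
width: 0.188
t 4.25 [0.6101 0.3614 0.0123] x [-0.248  0.969  0.001] z [ 0.003  0.002 -1.   ] F [2.1 0.9 5.5] w 0.188
```

```bash
python3 -m creep '[{"dx":0,"dy":0,"dz":-0.003,"ax":0,"ay":0,"az":0,"gripper":1},{"dx":0,"dy":0,"dz":-0.01,"ax":0,"ay":0,"az":0,"gripper":1},{"dx":0,"dy":0,"dz":-0.025,"ax":0,"ay":0,"az":0,"gripper":1},{"dx":0,"dy":0,"dz":-0.045,"ax":0,"ay":0,"az":0,"gripper":1},{"dx":0,"dy":0,"dz":-0.07,"ax":0,"ay":0,"az":0,"gripper":1},{"dx":0,"dy":0,"dz":-0.095,"ax":0,"ay":0,"az":0,"gripper":1},{"dx":0,"dy":0,"dz":-0.115,"ax":0,"ay":0,"az":0,"gripper":1},{"dx":0,"dy":0,"dz":-0.125,"ax":0,"ay":0,"az":0,"gripper":1},{"dx":0,"dy":0,"dz":-0.13,"ax":0,"ay":0,"az":0,"gripper":1},{"dx":0,"dy":0,"dz":-0.13,"ax":0,"ay":0,"az":0,"gripper":1}]' 70
python3 - <<'E'
from h import *
st()
for n in("wrist","side"):
    i=env.camera_info(n);im=env.get_image(n);cv2.imwrite(f"pics/{n}3.png",im)
E
```

```text
time: 5.25
ee_pos: [0.6083, 0.3606, 0.1408]
tcp_rot: [0.613, 0.79, 0.0, 0.0]
contact_force: [-0.2, 1.0, -3.0]
width: 0.187
t 5.25 [0.6083 0.3606 0.1408] x [-0.248  0.969 -0.   ] z [ 0. -0. -1.] F [-0.2  1.  -3. ] w 0.187
```

View pics/wrist3.png

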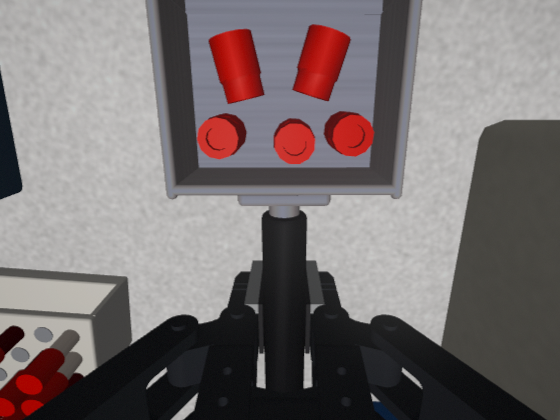

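View pics/side3.png

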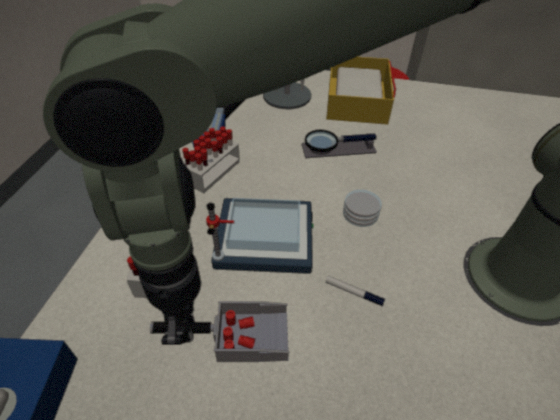

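The grasp holds and all five caps are in the pan. Next I'll check for sag by projecting the rim corners.

```bash
python3 - <<'E'
from h import *
i=env.camera_info("wrist");o=env.get_obs()
Rt_=R.from_quat(o["tcp_rot"]);g=o["ee_pos"]-Rt_.apply([0,0,.019])
for th in(0,3,6):
    # scoop x = tool y, scoop y = tool x, z=-tool z
    def P(x,y,z):
        v=R.from_rotvec([0,-np.radians(th),0]).apply([x-.092,y,z-.030])
        return g+Rt_.apply([v[1],v[0],-v[2]])
    print(th,[proj(i,P(*q)).round(0) for q in((.045,.042,.038),(.045,-.042,.038),(-.02,.039,.003),(-.021,-.042,.031))])
im=cv2.imread("pics/wrist3.png")
E
```

```text
0 [array([403., 202.]), array([168., 203.]), array([385.,  17.]), array([152.,  -4.])]
3 [array([401., 199.]), array([170., 200.]), array([380.,  25.]), array([159.,   1.])]
6 [array([399., 197.]), array([172., 197.]), array([376.,  32.]), array([165.,   6.])]
```

```bash
cat >> h.py <<'E'
C=np.array([.569,.032,0]);YL=10.4
ex=np.array([np.cos(np.radians(YL)),np.sin(np.radians(YL)),0]);ey=np.array([-ex[1],ex[0],0]);ez=np.array([0,0,1.])
def pour(mx,my,mz,th):
    t=np.radians(th);s=np.cos(t)*ex+np.sin(t)*ez;n=-np.sin(t)*ex+np.cos(t)*ez
    return C+mx*ex+my*ey+mz*ez+.158*s+.023*n-.019*n, Rt(90+YL,-th)
E
python3 - <<'E'
from h import *
st();rel([.6083,.3606,.26],Rt(104.5))
for a in((-.02,-.015,.25,0),(-.02,-.015,.11,0),(.03,-.015,.09,25),(.03,-.015,.08,45),(.03,-.015,.08,60)):
    p,r=pour(*a);print(a,p.round(4),end=' ');rel(p,r)
print(env.get_obs()["joint_positions"])
E
```

```text
t 5.35 [0.6076 0.3604 0.1394] x [-0.248  0.969 -0.   ] z [-0.002 -0.001 -1.   ] F [ 0.6  0.2 -4. ] w 0.187
d [ 0.      0.0005 -0.1206] a [-0.12  0.02 -0.11]
(-0.02, -0.015, 0.25, 0) [0.7074 0.0422 0.254 ] d [-0.3331  0.0174 -0.1145] a [-0.11  0.02  3.99]
(-0.02, -0.015, 0.11, 0) [0.7074 0.0422 0.114 ] d [-0.333   0.0177  0.0255] a [-0.11  0.02  3.99]
(0.03, -0.015, 0.09, 25) [0.7404 0.0482 0.1604] d [-0.3354  0.051  -0.021 ] a [-25.1   -0.85   3.93]
(0.03, -0.015, 0.08, 45) [0.7083 0.0423 0.1946] d [-0.3331  0.0184 -0.0551] a [-45.1   -1.54   3.79]
(0.03, -0.015, 0.08, 60) [0.6755 0.0363 0.2188] d [-0.3308 -0.0149 -0.0793] a [-60.09  -2.07   3.63]
[4.30918810e-01 6.83094737e-01 1.54609134e-01 1.04436163e+00
 1.20444353e-05 1.79811966e-01]
```

```bash
python3 -m creep '[{"dx":0,"dy":0,"dz":-0.008,"ax":0,"ay":0,"az":0,"gripper":1},{"dx":0,"dy":0,"dz":-0.025,"ax":0,"ay":0,"az":0,"gripper":1},{"dx":0,"dy":0,"dz":-0.05,"ax":0,"ay":0,"az":0,"gripper":1},{"dx":0,"dy":0,"dz":-0.075,"ax":0,"ay":0,"az":0,"gripper":1},{"dx":-0.005,"dy":0,"dz":-0.095,"ax":0,"ay":0,"az":0,"gripper":1},{"dx":-0.014,"dy":0,"dz":-0.108,"ax":0,"ay":0,"az":0.5,"gripper":1},{"dx":-0.028,"dy":0.001,"dz":-0.115,"ax":0,"ay":0,"az":0.5,"gripper":1},{"dx":-0.046,"dy":0.002,"dz":-0.117,"ax":0,"ay":0,"az":1,"gripper":1},{"dx":-0.066,"dy":0.003,"dz":-0.117,"ax":0,"ay":0,"az":1,"gripper":1},{"dx":-0.09,"dy":0.004,"dz":-0.117,"ax":0,"ay":0,"az":1,"gripper":1}]' 70
python3 -m creep '[{"dx":-0.026,"dy":0.001,"dz":0,"ax":0,"ay":0,"az":0.5,"gripper":1},{"dx":-0.054,"dy":0.003,"dz":0,"ax":0,"ay":0,"az":1,"gripper":1},{"dx":-0.082,"dy":0.005,"dz":0,"ax":0,"ay":0,"az":1.4,"gripper":1},{"dx":-0.11,"dy":0.007,"dz":0,"ax":0,"ay":0,"az":1.8,"gripper":1},{"dx":-0.138,"dy":0.009,"dz":0,"ax":0,"ay":0,"az":2.2,"gripper":1},{"dx":-0.165,"dy":0.011,"dz":0,"ax":0,"ay":0,"az":2.5,"gripper":1},{"dx":-0.19,"dy":0.012,"dz":0,"ax":0,"ay":0,"az":2.7,"gripper":1},{"dx":-0.212,"dy":0.013,"dz":0,"ax":0,"ay":0,"az":2.9,"gripper":1},{"dx":-0.228,"dy":0.014,"dz":0,"ax":0,"ay":0,"az":3,"gripper":1},{"dx":-0.238,"dy":0.014,"dz":0,"ax":0,"ay":0,"az":3,"gripper":1}]' 70
python3 - <<'E'
from h import *
st()
for n in("wrist","top"):
    im=env.get_image(n);cv2.imwrite(f"pics/{n}4.png",im)
for a in((-.02,-.015,.25,0),(-.02,-.015,.11,0),(.03,-.015,.09,25),(.03,-.015,.08,45),(.03,-.015,.08,60)):
    p,r=pour(*a);rel(p,r)
E
```

```text
time: 6.35
ee_pos: [0.6345, 0.2724, 0.2562]
tcp_rot: [0.62, 0.785, -0.001, -0.001]
contact_force: [0.6, -0.4, -2.8]
width: 0.185
time: 7.35
ee_pos: [0.7032, 0.0437, 0.2565]
tcp_rot: [0.641, 0.767, -0.001, -0.001]
contact_force: [0.2, -1.1, -4.0]
width: 0.188
t 7.35 [0.7032 0.0437 0.2565] x [-0.178  0.984  0.   ] z [-0.002  0.    -1.   ] F [ 0.2 -1.1 -4. ] w 0.188
d [-0.0029  0.0037  0.0029] a [-0.05 -0.01 -0.14]
d [-0.0029  0.0038  0.1429] a [-0.05 -0.01 -0.14]
d [-0.0028  0.0373  0.0965] a [-2.505e+01  2.000e-02 -1.300e-01]
d [-0.0029  0.0046  0.0624] a [-45.05   0.05  -0.13]
d [-0.003  -0.0287  0.0381] a [-6.005e+01  6.000e-02 -1.300e-01]
```

View pics/wrist4.png

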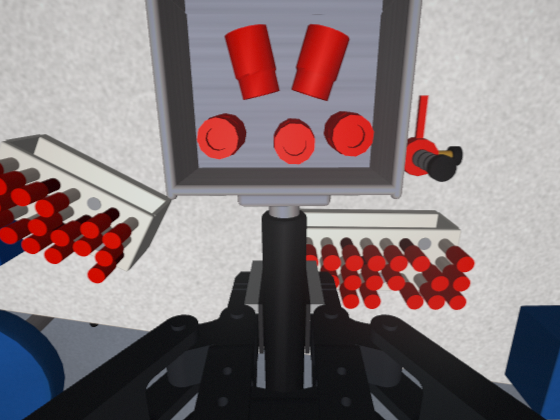

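View pics/top4.png

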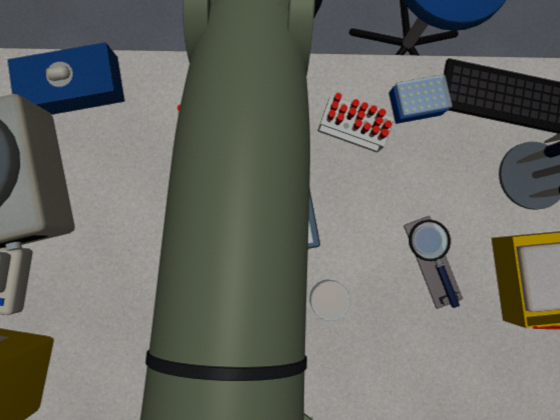

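The caps are undisturbed. The two racks lie just beyond the light box, so I'll compute their clearance before lowering.

```bash
python3 - <<'E'
from h import *
T=env.camera_info("top")
for n,u,v,z in(("a front bot",188,145,0),("a front bot",259,136,0),("a top far R",255,97,.112),("a topfront R",258,129,.06),("b frontbot L",318,132,0),("b frontbot R",380,151,0),("b L top",332,94,.112)):
    p=onz(T,u,v,z);q=p-C;print(n,p.round(3),"lb",round(q@ex,3),round(q@ey,3))
E
```

```text
a front bot [0.727 0.235 0.   ] lb 0.192 0.171
a front bot [0.752 0.06  0.   ] lb 0.185 -0.006
a top far R [0.811 0.066 0.112] lb 0.244 -0.01
a topfront R [0.753 0.06  0.06 ] lb 0.186 -0.005
b frontbot L [ 0.765 -0.087  0.   ] lb 0.171 -0.153
b frontbot R [ 0.719 -0.242  0.   ] lb 0.098 -0.297
b L top [ 0.82  -0.106  0.112] lb 0.222 -0.181
```

```bash
python3 - <<'E'
from h import *
st()
p0,R0=env.get_obs()["ee_pos"],R.from_quat(env.get_obs()["tcp_rot"])
for k in range(1,11):
    f=k/10;s=f*f*(3-2*f);p,r=pour(-.02+.035*s,-.015,.25-.165*s,25*s);rel(p,r,p0,R0)
E
```

```text
t 7.45 [0.7033 0.0444 0.2569] x [-0.178  0.984  0.   ] z [-0.001 -0.    -1.   ] F [-0.1  0.4 -2.5] w 0.188
d [-0.0029  0.0046  0.0056] a [-0.75 -0.01 -0.14]
d [-0.0029  0.007   0.0129] a [-2.65 -0.   -0.14]
d [-0.0029  0.0102  0.0237] a [-5.45 -0.   -0.14]
d [-0.0029  0.0136  0.0369] a [-8.85  0.   -0.14]
d [-0.0029  0.0166  0.0513] a [-1.255e+01  1.000e-02 -1.400e-01]
d [-0.0029  0.019   0.0659] a [-1.625e+01  1.000e-02 -1.400e-01]
d [-0.0029  0.0207  0.0795] a [-19.65   0.02  -0.14]
d [-0.0029  0.0217  0.0908] a [-2.245e+01  2.000e-02 -1.400e-01]
d [-0.0029  0.0222  0.0986] a [-2.435e+01  2.000e-02 -1.300e-01]
d [-0.0029  0.0223  0.1015] a [-2.505e+01  2.000e-02 -1.300e-01]
```

```bash
python3 -m creep '[{"dx":-0.001,"dy":0.004,"dz":0.005,"ax":-1,"ay":0,"az":0,"gripper":1},{"dx":-0.002,"dy":0.007,"dz":0.013,"ax":-2.7,"ay":0,"az":0,"gripper":1},{"dx":-0.003,"dy":0.01,"dz":0.024,"ax":-5.4,"ay":0,"az":0,"gripper":1},{"dx":-0.003,"dy":0.014,"dz":0.037,"ax":-8.8,"ay":0,"az":0,"gripper":1},{"dx":-0.003,"dy":0.017,"dz":0.051,"ax":-12.5,"ay":0,"az":0,"gripper":1},{"dx":-0.003,"dy":0.019,"dz":0.066,"ax":-16.2,"ay":0,"az":0,"gripper":1},{"dx":-0.003,"dy":0.021,"dz":0.08,"ax":-19.5,"ay":0,"az":0,"gripper":1},{"dx":-0.003,"dy":0.022,"dz":0.091,"ax":-22.5,"ay":0,"az":0,"gripper":1},{"dx":-0.003,"dy":0.022,"dz":0.099,"ax":-24.3,"ay":0,"az":0,"gripper":1},{"dx":-0.003,"dy":0.022,"dz":0.1015,"ax":-25,"ay":0,"az":0,"gripper":1}]' 70
python3 - <<'E'
from h import *
st()
for n in("wrist","side"):
    im=env.get_image(n);cv2.imwrite(f"pics/{n}5.png",im)
p0,R0=env.get_obs()["ee_pos"],R.from_quat(env.get_obs()["tcp_rot"])
for th in range(25,66,4):
    p,r=pour(.015,-.015,.08,th);print(th,end=' ');rel(p,r,p0,R0)
print(env.get_obs()["joint_positions"].round(2))
E
```

```text
time: 8.45
ee_pos: [0.7229, 0.0485, 0.1541]
tcp_rot: [0.625, 0.751, 0.166, 0.137]
contact_force: [0.1, -0.1, -3.7]
width: 0.188
t 8.45 [0.7229 0.0485 0.1541] x [-0.182  0.983  0.001] z [ 0.412  0.077 -0.908] F [ 0.1 -0.1 -3.7] w 0.188
25 d [-0.0028 -0.0013  0.0049] a [-0.12 -0.06  0.03]
29 d [-0.0028 -0.002  -0.0061] a [-4.12 -0.06  0.03]
33 d [-0.0028 -0.0034 -0.0171] a [-8.12 -0.06  0.02]
37 d [-0.0028 -0.0056 -0.0279] a [-12.12  -0.06   0.02]
41 d [-0.0028 -0.0086 -0.0385] a [-16.12  -0.06   0.02]
45 d [-0.0028 -0.0123 -0.0489] a [-2.012e+01 -6.000e-02  2.000e-02]
49 d [-0.0027 -0.0167 -0.059 ] a [-2.412e+01 -6.000e-02  2.000e-02]
53 d [-0.0027 -0.0218 -0.0688] a [-2.812e+01 -6.000e-02  1.000e-02]
57 d [-0.0027 -0.0276 -0.0782] a [-3.212e+01 -6.000e-02  1.000e-02]
61 d [-0.0027 -0.034  -0.0872] a [-3.612e+01 -6.000e-02  1.000e-02]
65 d [-0.0027 -0.041  -0.0957] a [-4.012e+01 -6.000e-02  1.000e-02]
[-0.08  0.43 -0.35  0.37  0.11 -0.24]
```

View pics/wrist5.png

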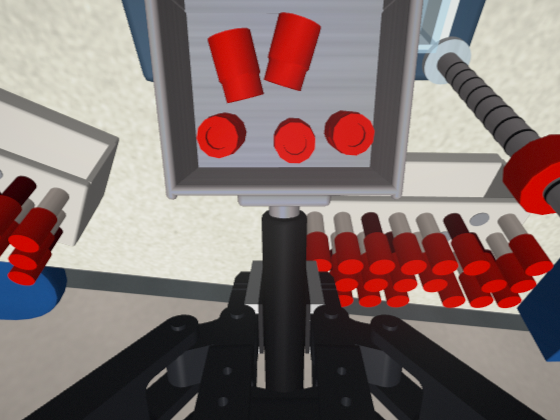

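View pics/side5.png

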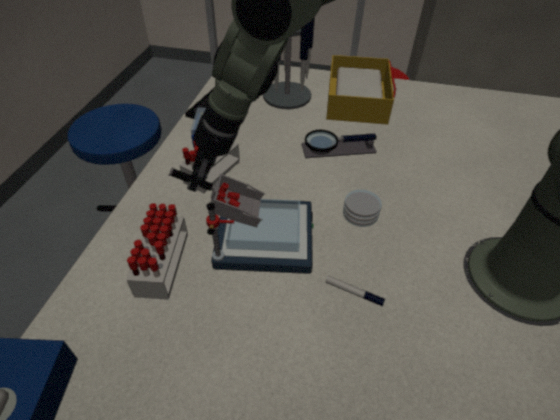

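The scoop is tipped 25° and nothing has slid; the mouth is over the tray. I'll tip on slowly.

```bash
python3 -m creep '[{"dx":-0.001,"dy":-0.001,"dz":-0.001,"ax":-2,"ay":0,"az":0,"gripper":1},{"dx":-0.002,"dy":-0.002,"dz":-0.006,"ax":-4,"ay":0,"az":0,"gripper":1},{"dx":-0.002,"dy":-0.003,"dz":-0.0115,"ax":-6,"ay":0,"az":0,"gripper":1},{"dx":-0.003,"dy":-0.0035,"dz":-0.017,"ax":-8,"ay":0,"az":0,"gripper":1},{"dx":-0.003,"dy":-0.0045,"dz":-0.0225,"ax":-10,"ay":0,"az":0,"gripper":1},{"dx":-0.003,"dy":-0.0055,"dz":-0.028,"ax":-12,"ay":0,"az":0,"gripper":1},{"dx":-0.003,"dy":-0.007,"dz":-0.033,"ax":-14,"ay":0,"az":0,"gripper":1},{"dx":-0.003,"dy":-0.0085,"dz":-0.0385,"ax":-16,"ay":0,"az":0,"gripper":1},{"dx":-0.003,"dy":-0.0105,"dz":-0.0435,"ax":-18,"ay":0,"az":0,"gripper":1},{"dx":-0.003,"dy":-0.0125,"dz":-0.049,"ax":-20,"ay":0,"az":0,"gripper":1}]' 70
python3 - <<'E'
from h import *
st()
for n in("wrist",):
    im=env.get_image(n);cv2.imwrite(f"pics/{n}6.png",im)
p0,R0=env.get_obs()["ee_pos"],R.from_quat(env.get_obs()["tcp_rot"])
for th in range(45,66,4):
    p,r=pour(.015,-.015,.08,th);print(th,end=' ');rel(p,r,p0,R0)
E
```

```text
time: 9.55
ee_pos: [0.6955, 0.0388, 0.1968]
tcp_rot: [0.591, 0.71, 0.295, 0.246]
contact_force: [-0.2, 1.2, -2.5]
width: 0.184
t 9.55 [0.6955 0.0388 0.1968] x [-0.181  0.983 -0.   ] z [ 0.697  0.128 -0.705] F [-0.2  1.2 -2.5] w 0.184
45 d [ 0.0009 -0.0012  0.0008] a [0.12 0.   0.01]
49 d [ 0.0009 -0.0018 -0.0102] a [-3.88  0.    0.01]
53 d [ 0.0009 -0.0032 -0.0212] a [-7.88  0.    0.01]
57 d [ 0.0009 -0.0054 -0.032 ] a [-1.188e+01 -0.000e+00  1.000e-02]
61 d [ 0.0009 -0.0083 -0.0426] a [-1.588e+01 -0.000e+00  1.000e-02]
65 d [ 0.0009 -0.012  -0.053 ] a [-1.988e+01 -0.000e+00  1.000e-02]
```

View pics/wrist6.png

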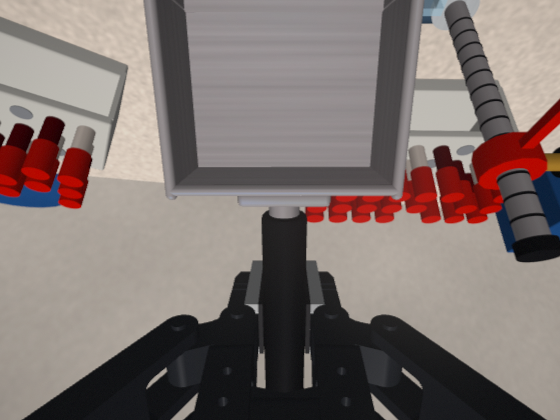

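The visible pan is empty at 45°. I'll tip to 57° to make sure, then look from the side.

```bash
python3 -m creep '[{"dx":0.001,"dy":-0.001,"dz":-0.005,"ax":-2,"ay":0,"az":0,"gripper":1},{"dx":0.001,"dy":-0.002,"dz":-0.01,"ax":-4,"ay":0,"az":0,"gripper":1},{"dx":0.001,"dy":-0.0025,"dz":-0.0155,"ax":-6,"ay":0,"az":0,"gripper":1},{"dx":0.001,"dy":-0.003,"dz":-0.021,"ax":-8,"ay":0,"az":0,"gripper":1},{"dx":0.001,"dy":-0.0045,"dz":-0.0265,"ax":-10,"ay":0,"az":0,"gripper":1},{"dx":0.001,"dy":-0.0055,"dz":-0.032,"ax":-12,"ay":0,"az":0,"gripper":1},{"dx":0.001,"dy":-0.0055,"dz":-0.032,"ax":-12,"ay":0,"az":0,"gripper":1}]' 70
python3 - <<'E'
from h import *
st()
im=env.get_image("side")[150:300,170:350];cv2.imwrite("pics/side7.png",cv2.resize(im,None,fx=4,fy=4,interpolation=2))
E
```

```text
time: 10.3
ee_pos: [0.6679, 0.0348, 0.2134]
tcp_rot: [0.563, 0.675, 0.366, 0.305]
contact_force: [-0.7, 0.5, -2.7]
width: 0.184
t 10.3 [0.6679 0.0348 0.2134] x [-0.18   0.984  0.   ] z [ 0.824  0.151 -0.546] F [-0.7  0.5 -2.7] w 0.184
```

View pics/side7.png

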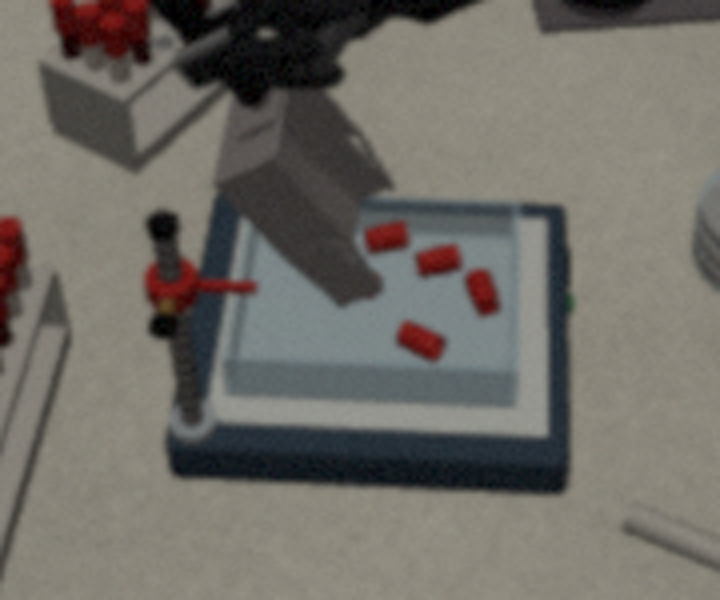

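Four caps are visible in the tray; the fifth may be hidden by the scoop. I'll raise straight up and look again.

```bash
python3 -m creep '[{"dx":0,"dy":0.008,"dz":-0.005,"ax":0,"ay":0,"az":0,"gripper":1},{"dx":0,"dy":0.025,"dz":-0.016,"ax":0,"ay":0,"az":0,"gripper":1},{"dx":0,"dy":0.042,"dz":-0.027,"ax":0,"ay":0,"az":0,"gripper":1},{"dx":0,"dy":0.059,"dz":-0.038,"ax":0,"ay":0,"az":0,"gripper":1},{"dx":0,"dy":0.076,"dz":-0.049,"ax":0,"ay":0,"az":0,"gripper":1},{"dx":0,"dy":0.084,"dz":-0.054,"ax":0,"ay":0,"az":0,"gripper":1}]' 70
python3 - <<'E'
from h import *
st()
im=env.get_image("side")[90:300,150:350];cv2.imwrite("pics/side8.png",cv2.resize(im,None,fx=2.8,fy=2.8,interpolation=2))
E
```

```text
time: 10.95
ee_pos: [0.6704, 0.0348, 0.318]
tcp_rot: [0.562, 0.675, 0.367, 0.307]
contact_force: [0.3, -0.3, -2.6]
width: 0.185
t 10.95 [0.6704 0.0348 0.318 ] x [-0.181  0.984 -0.002] z [ 0.827  0.151 -0.542] F [ 0.3 -0.3 -2.6] w 0.185
```

View pics/side8.png

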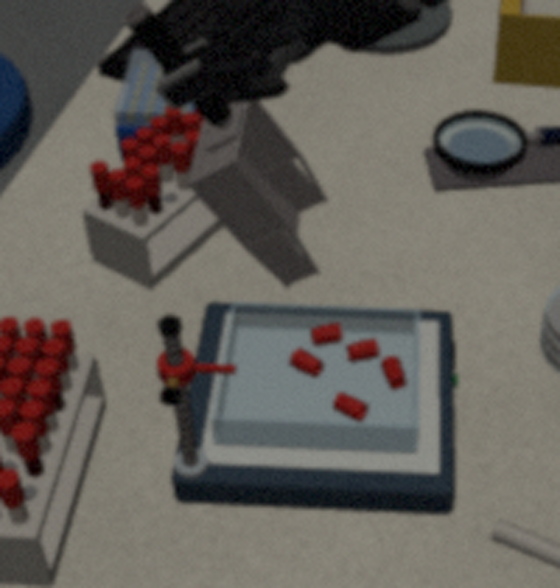

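All five caps are in the tray. Now I'll level the scoop and go back to its original spot.

```bash
python3 - <<'E'
from h import *
p0,R0=env.get_obs()["ee_pos"],R.from_quat(env.get_obs()["tcp_rot"])
p,r=[.68,.05,.28],Rt(100.4);rel(p,r,p0,R0)
rel([.6085,.3605,.28],Rt(104.5),p,r)
rel([.6085,.3605,.012],Rt(104.5),p,r)
E
```

```text
d [ 0.0135 -0.0268  0.031 ] a [57.31  0.11  0.09]
d [ 0.3183 -0.0143  0.    ] a [ 0.   0.  -4.1]
d [ 0.3183 -0.0143  0.268 ] a [ 0.   0.  -4.1]
```

```bash
python3 -m creep '[{"dx":0.001,"dy":-0.003,"dz":0.004,"ax":5,"ay":0,"az":0,"gripper":1},{"dx":0.003,"dy":-0.006,"dz":0.008,"ax":13,"ay":0,"az":0,"gripper":1},{"dx":0.005,"dy":-0.01,"dz":0.012,"ax":21,"ay":0,"az":0,"gripper":1},{"dx":0.007,"dy":-0.014,"dz":0.016,"ax":29,"ay":0,"az":0,"gripper":1},{"dx":0.009,"dy":-0.018,"dz":0.021,"ax":37,"ay":0,"az":0,"gripper":1},{"dx":0.011,"dy":-0.022,"dz":0.025,"ax":45,"ay":0,"az":0,"gripper":1},{"dx":0.0125,"dy":-0.025,"dz":0.029,"ax":52,"ay":0,"az":0,"gripper":1},{"dx":0.0135,"dy":-0.027,"dz":0.031,"ax":57.3,"ay":0,"az":0,"gripper":1},{"dx":0.0135,"dy":-0.027,"dz":0.031,"ax":57.3,"ay":0,"az":0,"gripper":1}]' 70
python3 -c "
from h import *
st()
rel([.6085,.3605,.28],Rt(104.5));rel([.6085,.3605,.012],Rt(104.5))"
```

```text
time: 11.9
ee_pos: [0.6793, 0.0509, 0.2708]
tcp_rot: [0.64, 0.769, -0.004, -0.004]
contact_force: [-0.4, 0.7, -1.4]
width: 0.181
t 11.9 [0.6793 0.0509 0.2708] x [-0.182  0.983  0.001] z [-0.011 -0.001 -1.   ] F [-0.4  0.7 -1.4] w 0.181
d [ 0.3173 -0.0135 -0.0087] a [-0.61 -0.09 -4.03]
d [ 0.317  -0.0106  0.2593] a [-0.61 -0.09 -4.03]
```

```bash
python3 -m creep '[{"dx":0.015,"dy":-0.001,"dz":0,"ax":0,"ay":0,"az":-0.3,"gripper":1},{"dx":0.045,"dy":-0.002,"dz":0,"ax":0,"ay":0,"az":-0.7,"gripper":1},{"dx":0.085,"dy":-0.003,"dz":0,"ax":0,"ay":0,"az":-1.2,"gripper":1},{"dx":0.125,"dy":-0.005,"dz":0,"ax":0,"ay":0,"az":-1.7,"gripper":1},{"dx":0.165,"dy":-0.007,"dz":0,"ax":0,"ay":0,"az":-2.2,"gripper":1},{"dx":0.205,"dy":-0.009,"dz":0.01,"ax":0,"ay":0,"az":-2.7,"gripper":1},{"dx":0.245,"dy":-0.011,"dz":0.03,"ax":0,"ay":0,"az":-3.2,"gripper":1},{"dx":0.28,"dy":-0.012,"dz":0.06,"ax":0,"ay":0,"az":-3.7,"gripper":1},{"dx":0.305,"dy":-0.012,"dz":0.1,"ax":0,"ay":0,"az":-4,"gripper":1},{"dx":0.317,"dy":-0.012,"dz":0.14,"ax":0,"ay":0,"az":-4,"gripper":1}]' 70
python3 -m creep '[{"dx":0,"dy":0,"dz":0.03,"ax":0,"ay":0,"az":0,"gripper":1},{"dx":0,"dy":0,"dz":0.05,"ax":0,"ay":0,"az":0,"gripper":1},{"dx":0,"dy":0,"dz":0.07,"ax":0,"ay":0,"az":0,"gripper":1},{"dx":0,"dy":0,"dz":0.08,"ax":0,"ay":0,"az":0,"gripper":1},{"dx":0,"dy":0,"dz":0.08,"ax":0,"ay":0,"az":0,"gripper":1},{"dx":0,"dy":0,"dz":0.08,"ax":0,"ay":0,"az":0,"gripper":1}]' 70
python3 -c "
from h import *
st()
rel([.6085,.3605,.012],Rt(104.5))
cv2.imwrite('pics/w9.png',env.get_image('wrist'))
i=env.camera_info('wrist');o=env.get_obs()
Rt_=R.from_quat(o['tcp_rot']);g=o['ee_pos']-Rt_.apply([0,0,.019])
for th in(0,3,6):
    def P(x,y,z):
        v=R.from_rotvec([0,-np.radians(th),0]).apply([x-.092,y,z-.030])
        return g+Rt_.apply([v[1],v[0],-v[2]])
    print(th,[proj(i,P(*q)).round(0) for q in((.045,.042,.038),(.045,-.042,.038),(-.021,.039,.003),(-.021,-.039,.003))])
"
```

```text
time: 12.9
ee_pos: [0.6063, 0.3633, 0.136]
tcp_rot: [0.612, 0.791, 0.001, -0.001]
contact_force: [0.5, 0.5, -3.0]
width: 0.189
time: 13.5
ee_pos: [0.6076, 0.36, 0.0562]
tcp_rot: [0.613, 0.79, -0.001, -0.001]
contact_force: [0.7, -0.1, -2.1]
width: 0.187
t 13.5 [0.6076 0.36   0.0562] x [-0.249  0.969  0.001] z [-0.003  0.    -1.   ] F [ 0.7 -0.1 -2.1] w 0.187
d [0.0003 0.0011 0.0442] a [-0.16 -0.05 -0.1 ]
0 [array([403., 202.]), array([168., 203.]), array([385.,  14.]), array([186.,  15.])]
3 [array([401., 199.]), array([170., 200.]), array([380.,  22.]), array([190.,  22.])]
6 [array([399., 197.]), array([172., 197.]), array([376.,  29.]), array([194.,  30.])]
```

View pics/w9.png

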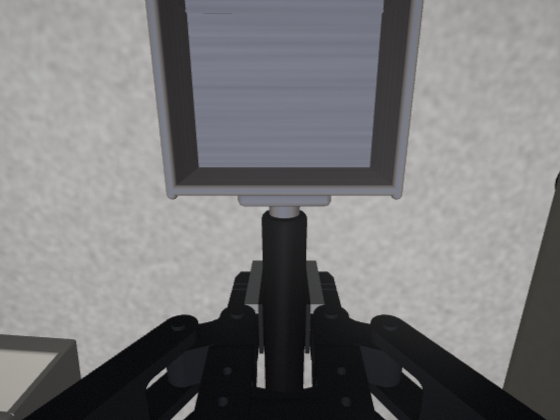

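The scoop is empty and still level in the grip. I'll set it down.

```bash
python3 -m creep '[{"dx":0,"dy":0,"dz":0.015,"ax":0,"ay":0,"az":0,"gripper":1},{"dx":0,"dy":0,"dz":0.03,"ax":0,"ay":0,"az":0,"gripper":1},{"dx":0,"dy":0,"dz":0.038,"ax":0,"ay":0,"az":0,"gripper":1},{"dx":0,"dy":0,"dz":0.041,"ax":0,"ay":0,"az":0,"gripper":1},{"dx":0,"dy":0,"dz":0.043,"ax":0,"ay":0,"az":0,"gripper":1},{"dx":0,"dy":0,"dz":0.0435,"ax":0,"ay":0,"az":0,"gripper":1},{"dx":0,"dy":0,"dz":0.0435,"ax":0,"ay":0,"az":0,"gripper":1}]'
python3 -c "
from h import *
st()"
```

```text
time: 14.25
ee_pos: [0.6066, 0.3591, 0.0113]
tcp_rot: [0.613, 0.79, -0.003, -0.002]
contact_force: [-3.4, -2.6, 4.1]
width: 0.187
t 14.25 [0.6066 0.3591 0.0113] x [-0.248  0.969 -0.   ] z [-0.006 -0.002 -1.   ] F [-3.4 -2.6  4.1] w 0.187
```

```bash
python3 -m creep '[{"dx":0,"dy":0,"dz":0,"ax":0,"ay":0,"az":0,"gripper":0.6},{"dx":0,"dy":0,"dz":0,"ax":0,"ay":0,"az":0,"gripper":0.3},{"dx":0,"dy":0,"dz":0,"ax":0,"ay":0,"az":0,"gripper":0},{"dx":0,"dy":0,"dz":0,"ax":0,"ay":0,"az":0,"gripper":0},{"dx":0,"dy":0,"dz":-0.02,"ax":0,"ay":0,"az":0,"gripper":0},{"dx":0,"dy":0,"dz":-0.06,"ax":0,"ay":0,"az":0,"gripper":0},{"dx":0,"dy":0,"dz":-0.11,"ax":0,"ay":0,"az":0,"gripper":0},{"dx":0,"dy":0,"dz":-0.16,"ax":0,"ay":0,"az":0,"gripper":0},{"dx":0,"dy":0,"dz":-0.2,"ax":0,"ay":0,"az":0,"gripper":0},{"dx":0,"dy":0,"dz":-0.24,"ax":0,"ay":0,"az":0,"gripper":0}]'
python3 - <<'E'
from h import *
st()
cv2.imwrite('pics/w10.png',env.get_image('wrist'))
# lens
T=env.camera_info("top");S=env.camera_info("side")
print(env.get_obs()["joint_positions"].round(2))
E
```

```text
time: 15.25
ee_pos: [0.6086, 0.3599, 0.2533]
tcp_rot: [0.613, 0.79, -0.001, -0.001]
contact_force: [0.7, -0.1, -0.0]
width: 0.498
t 15.25 [0.6086 0.3599 0.2533] x [-0.248  0.969  0.001] z [-0.004 -0.    -1.   ] F [ 0.7 -0.1 -0. ] w 0.498
[0.43 0.62 0.36 1.3  0.   0.18]
```

View pics/w10.png

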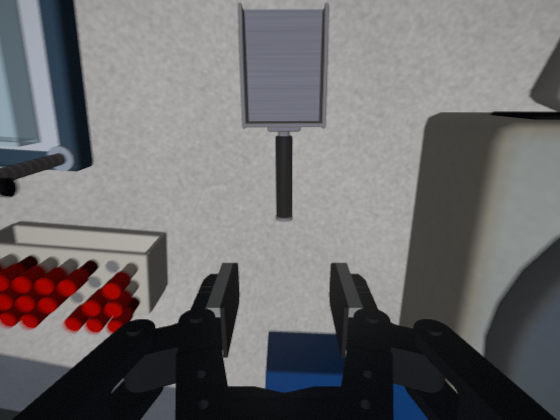

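The scoop is flat on the bench where it started, and empty. Now over to the lens.

```bash
python3 -c "
from h import *
rel([.45,-.36,.25],Rt(109.5))"
```

```text
d [-0.6584 -0.3352  0.0073] a [ 0.38 -0.13 -5.11]
```

```bash
python3 -m creep '[{"dx":-0.658,"dy":-0.335,"dz":0.003,"ax":0.4,"ay":0,"az":-5,"gripper":0},{"dx":-0.658,"dy":-0.335,"dz":0.003,"ax":0.4,"ay":0,"az":-5,"gripper":0},{"dx":-0.658,"dy":-0.335,"dz":0.003,"ax":0.4,"ay":0,"az":-5,"gripper":0},{"dx":-0.658,"dy":-0.335,"dz":0.003,"ax":0.4,"ay":0,"az":-5,"gripper":0},{"dx":-0.658,"dy":-0.335,"dz":0.003,"ax":0.4,"ay":0,"az":-5,"gripper":0},{"dx":-0.658,"dy":-0.335,"dz":0.003,"ax":0.4,"ay":0,"az":-5,"gripper":0},{"dx":-0.658,"dy":-0.335,"dz":0.003,"ax":0.4,"ay":0,"az":-5,"gripper":0},{"dx":-0.658,"dy":-0.335,"dz":0.003,"ax":0.4,"ay":0,"az":-5,"gripper":0},{"dx":-0.658,"dy":-0.335,"dz":0.003,"ax":0.4,"ay":0,"az":-5,"gripper":0},{"dx":-0.658,"dy":-0.335,"dz":0.003,"ax":0.4,"ay":0,"az":-5,"gripper":0}]'
python3 -c "
from h import *
st();rel([.45,-.36,.25],Rt(109.5))"
```

```text
time: 16.3
ee_pos: [0.4988, -0.1301, 0.25]
tcp_rot: [0.578, 0.816, -0.004, -0.003]
contact_force: [0.6, -0.2, 0.0]
width: 0.5
t 16.3 [ 0.4988 -0.1301  0.25  ] x [-0.332  0.943  0.   ] z [-0.011 -0.003 -1.   ] F [ 0.6 -0.2  0. ] w 0.5
d [-0.2006 -0.1224  0.0012] a [-0.64 -0.03 -0.1 ]
```

```bash
python3 -m creep '[{"dx":-0.201,"dy":-0.122,"dz":0.001,"ax":0,"ay":0,"az":0,"gripper":0},{"dx":-0.201,"dy":-0.122,"dz":0.001,"ax":0,"ay":0,"az":0,"gripper":0},{"dx":-0.201,"dy":-0.122,"dz":0.001,"ax":0,"ay":0,"az":0,"gripper":0},{"dx":-0.201,"dy":-0.122,"dz":0.001,"ax":0,"ay":0,"az":0,"gripper":0},{"dx":-0.201,"dy":-0.122,"dz":0.001,"ax":0,"ay":0,"az":0,"gripper":0},{"dx":-0.201,"dy":-0.122,"dz":0.001,"ax":0,"ay":0,"az":0,"gripper":0},{"dx":-0.201,"dy":-0.122,"dz":0.001,"ax":0,"ay":0,"az":0,"gripper":0},{"dx":-0.201,"dy":-0.122,"dz":0.001,"ax":0,"ay":0,"az":0,"gripper":0}]'
python3 - <<'E'
from h import *
st();i=env.camera_info("wrist");np.save("w11.npy",i,allow_pickle=True)
cv2.imwrite("pics/w11.png",env.get_image("wrist"))
im=env.get_image("top");cv2.imwrite("pics/top11.png",im)
cv2.imwrite("pics/top11c.png",cv2.resize(im[140:280,100:340],None,fx=3.3,fy=3.3,interpolation=2))
E
```

```text
time: 17.1
ee_pos: [0.4511, -0.3573, 0.2499]
tcp_rot: [0.578, 0.816, -0.004, -0.004]
contact_force: [0.3, 0.2, -0.5]
width: 0.502
t 17.1 [ 0.4511 -0.3573  0.2499] x [-0.333  0.943  0.002] z [-0.012 -0.002 -1.   ] F [ 0.3  0.2 -0.5] w 0.502
```

View pics/w11.png

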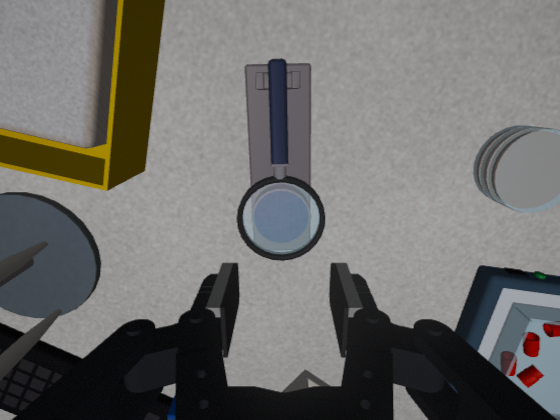

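View pics/top11c.png

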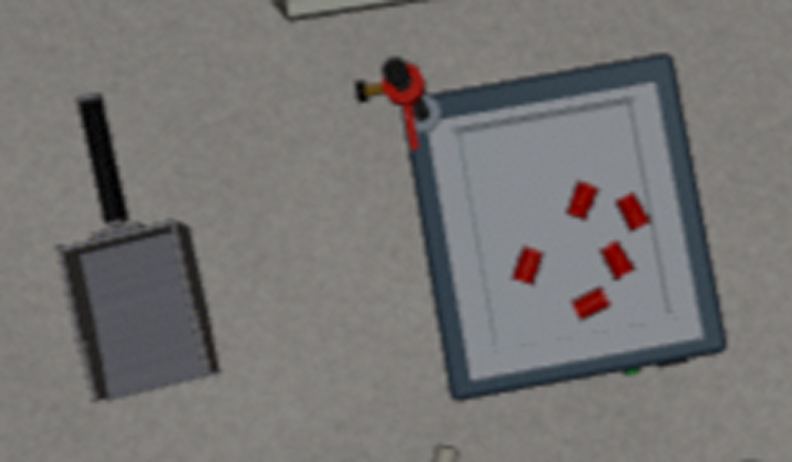

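The top view confirms five caps in the tray and the scoop flat. The wrist view shows the lens rim centred near (281,218) and its handle from (280,165) to (277,60).

```bash
python3 - <<'E'
from h import *
i=np.load("w11.npy",allow_pickle=True).item()
a=cv2.imread("pics/w11.png").astype(int);b,g,r=a[...,0],a[...,1],a[...,2]
m=((b>r*1.4)&(b>30)&(b<140)&(g<70))[50:170,255:300]
ys,xs=np.nonzero(m)
for lo,hi in((0,30),(30,60),(60,90),(90,120)):
    k=(ys>=lo)&(ys<hi);print(50+ys[k].mean(),255+xs[k].mean(),k.sum())
print(ys.min()+50,ys.max()+50)
dk=(a.max(2)<40).astype(np.uint8);dk[:170]=0;dk[262:]=0;dk[:,:230]=0;dk[:,332:]=0
c,_=cv2.findContours(dk,cv2.RETR_EXTERNAL,cv2.CHAIN_APPROX_NONE);c=max(c,key=cv2.contourArea);e=cv2.fitEllipse(cv2.convexHull(c));print(e)
cen=onz(i,*e[0],.039);print("lens c",cen)
A=onz(i,280.0,163,.044);B=onz(i,277,60,.044);print(A,B)
for u,v in((280,163),(277,60)):
    q=onz(i,u,v,.044)-cen;print(np.degrees(np.arctan2(-q[1],-q[0])),np.hypot(*q[:2]))
# two-view focus mark later
E
```

```text
69.66467065868264 277.0 334
94.48616600790514 277.5671936758893 506
124.28048780487805 278.2926829268293 492
151.3235294117647 278.7513368983957 374
60 163
((280.358642578125, 217.04501342773438), (82.74693298339844, 86.43453979492188), 75.88907623291016)
lens c [ 0.49383856 -0.34700165  0.039     ]
[ 0.43620533 -0.36738426  0.044     ] [ 0.3444433  -0.40225843  0.044     ]
19.476680217320368 0.06113133126316614
20.297905833892635 0.15928670281279064
```

```bash
python3 - <<'E'
from h import *
i=np.load("w11.npy",allow_pickle=True).item()
A=onz(i,277.,69.7,.042);B=onz(i,278.75,151.3,.042);d=B-A;y=np.degrees(np.arctan2(d[1],d[0]));print(A,B,y)
u=d[:2]/np.hypot(*d[:2]);cen=np.array([.4938,-.3470])
h=onz(i,278,61,.042)[:2]; # end x=-164
print("grip from centre",cen-.096*u,"from end",h+u*.068)
g=(cen-.096*u+h+u*.068)/2
n=np.array([-u[1],u[0]]);g=g+n*((A[:2]-g)@n);print("grip",g,"yaw tool",90+y)
rel([*g,.075],Rt(90+y));rel([*g,.017],Rt(90+y));st()
E
```

```text
[ 0.35236958 -0.39956951  0.042     ] [ 0.42551763 -0.37248122  0.042     ] 20.320667696390114
grip from centre [ 0.40377468 -0.3803383 ] from end [ 0.40855874 -0.37755811]
grip [ 0.40639437 -0.37956298] yaw tool 110.32066769639012
d [-0.0065 -0.0478  0.1758] a [-0.69 -0.08 -0.82]
d [-0.0066 -0.0471  0.2338] a [-0.69 -0.08 -0.82]
t 17.2 [ 0.4514 -0.357   0.2502] x [-0.334  0.943  0.001] z [-0.012 -0.003 -1.   ] F [-0.5  0.4 -0.4] w 0.499
```

```bash
python3 -m creep '[{"dx":-0.003,"dy":-0.024,"dz":0.04,"ax":-0.7,"ay":0,"az":-0.8,"gripper":0},{"dx":-0.0065,"dy":-0.048,"dz":0.085,"ax":-0.7,"ay":0,"az":-0.8,"gripper":0},{"dx":-0.0065,"dy":-0.048,"dz":0.13,"ax":-0.7,"ay":0,"az":-0.8,"gripper":0},{"dx":-0.0065,"dy":-0.048,"dz":0.16,"ax":-0.7,"ay":0,"az":-0.8,"gripper":0},{"dx":-0.0065,"dy":-0.048,"dz":0.175,"ax":-0.7,"ay":0,"az":-0.8,"gripper":0},{"dx":-0.0065,"dy":-0.048,"dz":0.175,"ax":-0.7,"ay":0,"az":-0.8,"gripper":0},{"dx":-0.0065,"dy":-0.048,"dz":0.175,"ax":-0.7,"ay":0,"az":-0.8,"gripper":0}]' 85
python3 - <<'E'
from h import *
st();i=env.camera_info("wrist")
cv2.imwrite("pics/w12.png",env.get_image("wrist"))
rel([.4064,-.3796,.017],Rt(110.3))
E
```

```text
time: 17.9
ee_pos: [0.4064, -0.3805, 0.0763]
tcp_rot: [0.572, 0.82, 0.0, -0.0]
contact_force: [0.8, 0.7, 1.0]
width: 0.503
t 17.9 [ 0.4064 -0.3805  0.0763] x [-0.346  0.938  0.001] z [-0.     0.001 -1.   ] F [0.8 0.7 1. ] w 0.503
d [0.0015 0.0002 0.0599] a [ 0.04  0.03 -0.05]
```

View pics/w12.png

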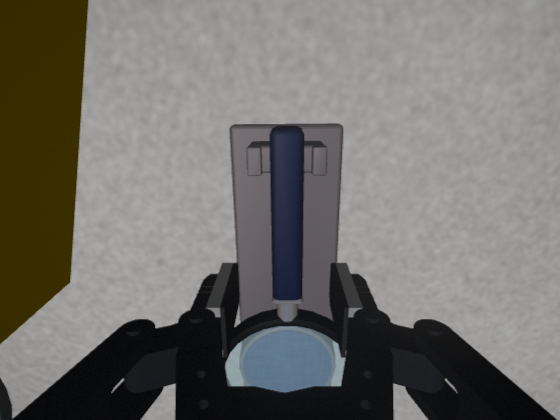

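```bash
python3 -m creep '[{"dx":0.0015,"dy":0,"dz":0.03,"ax":0,"ay":0,"az":0,"gripper":0},{"dx":0.0015,"dy":0,"dz":0.05,"ax":0,"ay":0,"az":0,"gripper":0},{"dx":0.0015,"dy":0,"dz":0.059,"ax":0,"ay":0,"az":0,"gripper":0},{"dx":0.0015,"dy":0,"dz":0.059,"ax":0,"ay":0,"az":0,"gripper":0.3},{"dx":0.0015,"dy":0,"dz":0.059,"ax":0,"ay":0,"az":0,"gripper":0.5},{"dx":0.0015,"dy":0,"dz":0.059,"ax":0,"ay":0,"az":0,"gripper":1},{"dx":0.0015,"dy":0,"dz":0.059,"ax":0,"ay":0,"az":0,"gripper":1},{"dx":0.0015,"dy":0,"dz":0.059,"ax":0,"ay":0,"az":0,"gripper":1},{"dx":0.0015,"dy":0,"dz":0.059,"ax":0,"ay":0,"az":0,"gripper":1},{"dx":0.0015,"dy":0,"dz":0.059,"ax":0,"ay":0,"az":0,"gripper":1}]' 85
python3 -m creep '[{"dx":0,"dy":0,"dz":-0.003,"ax":0,"ay":0,"az":0,"gripper":1},{"dx":0,"dy":0,"dz":-0.01,"ax":0,"ay":0,"az":0,"gripper":1},{"dx":0,"dy":0,"dz":-0.025,"ax":0,"ay":0,"az":0,"gripper":1},{"dx":0,"dy":0,"dz":-0.045,"ax":0,"ay":0,"az":0,"gripper":1},{"dx":0,"dy":0,"dz":-0.075,"ax":0,"ay":0,"az":0,"gripper":1},{"dx":0,"dy":0,"dz":-0.105,"ax":0,"ay":0,"az":0,"gripper":1},{"dx":0,"dy":0,"dz":-0.13,"ax":0,"ay":0,"az":0,"gripper":1},{"dx":0,"dy":0,"dz":-0.15,"ax":0,"ay":0,"az":0,"gripper":1},{"dx":0,"dy":0,"dz":-0.16,"ax":0,"ay":0,"az":0,"gripper":1},{"dx":0,"dy":0,"dz":-0.16,"ax":0,"ay":0,"az":0,"gripper":1}]' 85
python3 - <<'E'
from h import *
st()
cv2.imwrite("pics/w13.png",env.get_image("wrist"))
im=env.get_image("side");cv2.imwrite("pics/side13.png",im)
E
```

```text
time: 18.95
ee_pos: [0.4061, -0.3805, 0.0183]
tcp_rot: [0.572, 0.82, 0.0, 0.001]
contact_force: [-0.4, 0.9, 7.0]
width: 0.196
time: 19.95
ee_pos: [0.4058, -0.3803, 0.1782]
tcp_rot: [0.572, 0.82, -0.0, 0.001]
contact_force: [-0.5, 0.1, -1.6]
width: 0.193
t 19.95 [ 0.4058 -0.3803  0.1782] x [-0.345  0.939 -0.001] z [ 0.001 -0.001 -1.   ] F [-0.5  0.1 -1.6] w 0.193
```

View pics/w13.png

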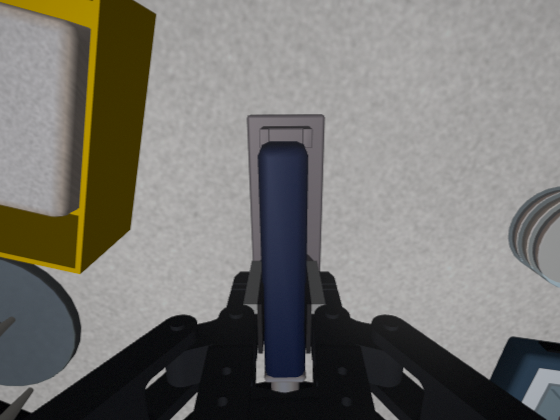

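View pics/side13.png

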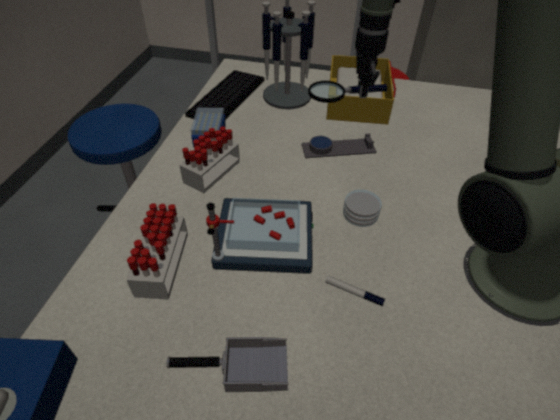

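The lens is held and looks level, with five caps in the tray. Now I'll refine the pointer height using w1, side and top.

```bash
python3 - <<'E'
from h import *
np.set_printoptions(precision=4,suppress=True)
w=cv2.imread("pics/w1.png")[150:260,0:100];cv2.imwrite("pics/z1.png",cv2.resize(w,None,fx=5,fy=5,interpolation=2))
s=cv2.imread("pics/side13.png")[195:240,195:245];t=cv2.imread("pics/top11.png")[150:190,205:245]
k=lambda x:cv2.resize(x,(400,400),interpolation=2)
cv2.imwrite("pics/z2.png",np.hstack([k(s),k(t)]))
E
```

```text
(no output)
```

View pics/z1.png

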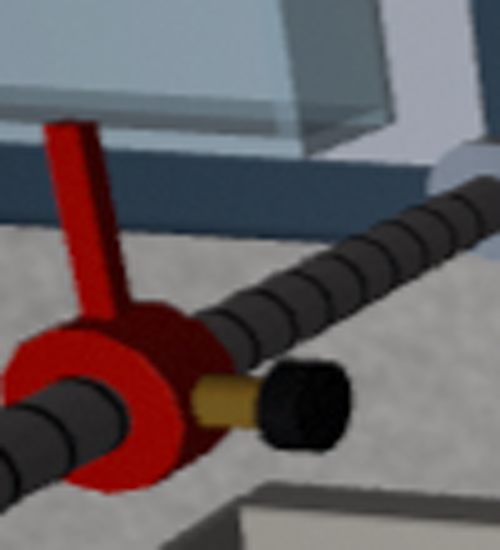

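View pics/z2.png

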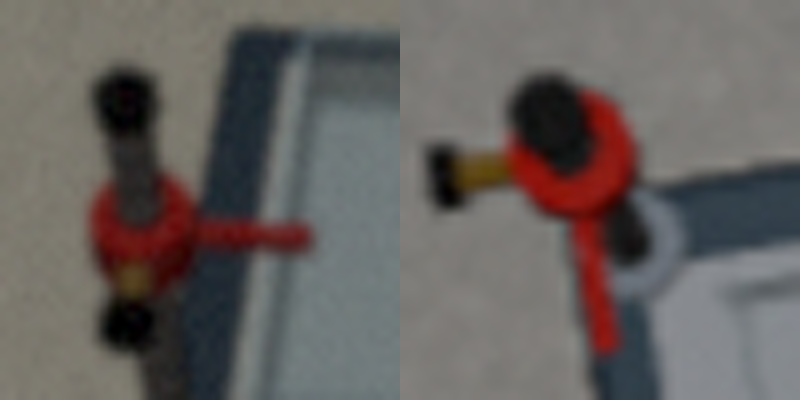

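```bash
python3 - <<'E'
from h import *
np.set_printoptions(precision=4,suppress=True)
W=np.load("w1.npy",allow_pickle=True).item();T=env.camera_info("top");S=env.camera_info("side")
rw,rs,rt=ray(W,14.4,174.6),ray(S,233.4,221.2),ray(T,225.2,184.5)
for n,l in(("wst",[rw,rs,rt]),("ws",[rw,rs]),("wt",[rw,rt]),("st",[rs,rt])):print(n,*tri(l))
# known xy of tip from lightbox
for tip in ((.052,.085),):
    q=C+tip[0]*ex+tip[1]*ey;print("lb tip",q)
# calibrate z bias: side & wrist on lightbox tray wall corner (+x,+y) top: lb (.08,.065) z .072
for I,n in((W,"w"),(S,"s"),(T,"t")):print(n,proj(I,C+.08*ex+.065*ey+.072*ez), proj(I,C+.095*ex+.085*ey+.196*ez))
E
```

```text
wst [0.6062 0.123  0.1511] [np.float64(0.0008750078296518361), np.float64(0.0005756371340178437), np.float64(0.001416704500924389)]
ws [0.6067 0.1205 0.148 ] [np.float64(2.042779980886003e-05), np.float64(2.0427799808835365e-05)]
wt [0.6065 0.1231 0.1513] [np.float64(0.0011407333148588357), np.float64(0.0011407333148589999)]
st [0.6066 0.1232 0.1511] [np.float64(0.000987774147179854), np.float64(0.0009877741471800766)]
lb tip [0.6048 0.125  0.    ]
w [ 62.7906 182.7784] [-22.1201 256.8785]
s [224.1531 239.3188] [209.4314 204.8811]
t [235.0882 177.326 ] [218.3984 161.3193]
```

```bash
python3 - <<'E'
from h import *
np.set_printoptions(precision=4,suppress=True)
W=np.load("w1.npy",allow_pickle=True).item();T=env.camera_info("top");S=env.camera_info("side")
p=onz(W,59.5,180.5,.072);print("W corner->C",p-.08*ex-.065*ey)
p=onz(W,77.5,173.5,.040);print("W base corner->C",p-.08*ex-.065*ey)
t=cv2.imread("pics/top11.png")[145:270,215:330];s=cv2.imread("pics/side13.png")[190:280,205:325]
cv2.imwrite("pics/zt.png",cv2.resize(t,None,fx=5,fy=4.8,interpolation=2));cv2.imwrite("pics/zs.png",cv2.resize(s,None,fx=6,fy=6,interpolation=2))
# slate blue mask -> min area quad in top
for n,I,f in(("top",T,"top11"),("side",S,"side13")):
    a=cv2.imread(f"pics/{f}.png");h=cv2.cvtColor(a,cv2.COLOR_BGR2HSV)
    m=((h[...,0]>95)&(h[...,0]<115)&(h[...,1]>70)&(h[...,2]>25)).astype(np.uint8)
    m=cv2.morphologyEx(m,cv2.MORPH_CLOSE,np.ones((3,3)))
    cs,_=cv2.findContours(m,0,1)
    for c in sorted(cs,key=lambda c:-cv2.contourArea(cv2.convexHull(c)))[:3]:
        x=cv2.boundingRect(c)
        if not(200<x[0]<260 and 140<x[1]<220):continue
        hu=cv2.convexHull(c);q=cv2.approxPolyDP(hu,5,True)[:,0];print(n,x,q.tolist())
E
```

```text
W corner->C [0.5675 0.0288 0.072 ]
W base corner->C [0.5683 0.0278 0.04  ]
top (225, 157, 95, 104) [[301, 157], [319, 244], [238, 260], [225, 189], [232, 169]]
side (213, 202, 98, 71) [[309, 203], [308, 272], [214, 267], [213, 261]]
```

View pics/zt.png

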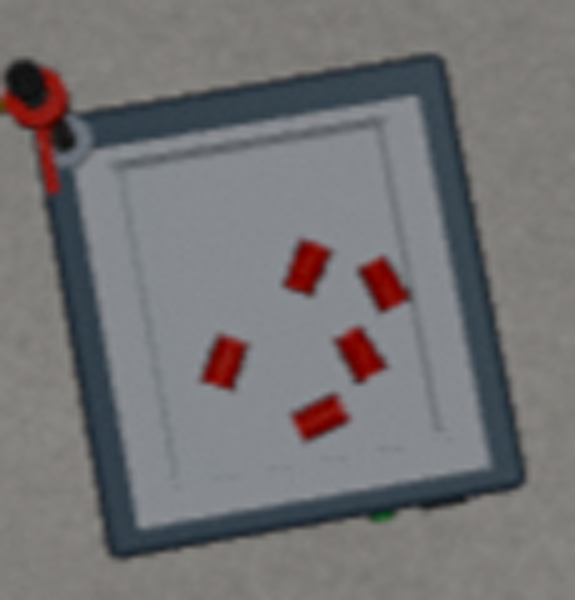

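View pics/zs.png

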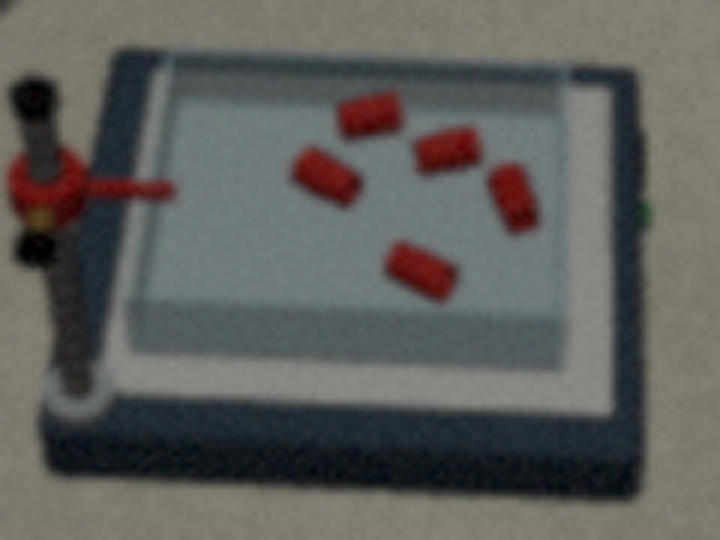

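```bash
python3 - <<'E'
from h import *
np.set_printoptions(precision=4,suppress=True)
T=env.camera_info("top");S=env.camera_info("side")
t=lambda u,v:onz(T,215+(u+.5)/5-.5,145+(v+.5)/4.8-.5,.04)
s=lambda u,v:onz(S,205+(u+.5)/6-.5,190+(v+.5)/6-.5,.04)
a,b,c=t(442,55),t(524,487),t(112,557);print("T",(a+c)/2,a-b,b-c,np.degrees(np.arctan2(*(a-b)[1::-1])))
q=[s(115,50),s(637,70),s(640,455),s(44,430)];print("S",sum(q)/4,[ (q[0]+q[2])/2,(q[1]+q[3])/2])
# tray inner floor lines from top z .044 / wall
f=[t(120,160),t(382,120),t(440,432),t(175,487)];print("trayT",sum(f)/4,np.linalg.norm(f[0]-f[1]),np.linalg.norm(f[1]-f[2]))
E
```

```text
T [0.5704 0.029  0.04  ] [0.2126 0.039  0.    ] [ 0.0353 -0.191   0.    ] 10.385325481562246
S [0.567 0.034 0.04 ] [array([0.5677, 0.034 , 0.04  ]), array([0.5663, 0.0339, 0.04  ])]
trayT [0.5724 0.0291 0.04  ] 0.12540745807150439 0.15592458003213647
```

```bash
python3 -c "
from h import *
rel([.4798,-.0028,.165],Rt(110.2));rel([.4798,-.0028,.1328],Rt(110.2));st()"
```

```text
d [0.3275 0.2002 0.0116] a [-0.02 -0.13 -0.02]
d [0.3274 0.2002 0.0438] a [-0.02 -0.13 -0.02]
t 20.05 [ 0.4048 -0.3793  0.176 ] x [-0.345  0.939  0.002] z [-0.001  0.002 -1.   ] F [ 0.4  0.5 -1.9] w 0.192
```

```bash
python3 -m creep '[{"dx":0.01,"dy":0.006,"dz":0,"ax":0,"ay":0,"az":0,"gripper":1},{"dx":0.035,"dy":0.021,"dz":0,"ax":0,"ay":0,"az":0,"gripper":1},{"dx":0.065,"dy":0.04,"dz":0,"ax":0,"ay":0,"az":0,"gripper":1},{"dx":0.095,"dy":0.058,"dz":0,"ax":0,"ay":0,"az":0,"gripper":1},{"dx":0.125,"dy":0.076,"dz":0,"ax":0,"ay":0,"az":0,"gripper":1},{"dx":0.155,"dy":0.095,"dz":0,"ax":0,"ay":0,"az":0,"gripper":1},{"dx":0.185,"dy":0.113,"dz":0,"ax":0,"ay":0,"az":0,"gripper":1},{"dx":0.215,"dy":0.131,"dz":0,"ax":0,"ay":0,"az":0,"gripper":1},{"dx":0.245,"dy":0.15,"dz":0,"ax":0,"ay":0,"az":0,"gripper":1},{"dx":0.27,"dy":0.165,"dz":0.005,"ax":0,"ay":0,"az":0,"gripper":1}]' 85
python3 -m creep '[{"dx":0.022,"dy":0.013,"dz":0.005,"ax":0,"ay":0,"az":0,"gripper":1},{"dx":0.039,"dy":0.024,"dz":0.011,"ax":0,"ay":0,"az":0,"gripper":1},{"dx":0.05,"dy":0.031,"dz":0.019,"ax":0,"ay":0,"az":0,"gripper":1},{"dx":0.056,"dy":0.034,"dz":0.028,"ax":0,"ay":0,"az":0,"gripper":1},{"dx":0.0575,"dy":0.035,"dz":0.035,"ax":0,"ay":0,"az":0,"gripper":1},{"dx":0.0575,"dy":0.035,"dz":0.039,"ax":0,"ay":0,"az":0,"gripper":1},{"dx":0.0575,"dy":0.035,"dz":0.039,"ax":0,"ay":0,"az":0,"gripper":1},{"dx":0.0575,"dy":0.035,"dz":0.039,"ax":0,"ay":0,"az":0,"gripper":1}]' 85
python3 - <<'E'
from h import *
st()
for n in("wrist","side","top"):
    im=env.get_image(n);cv2.imwrite(f"pics/{n}14.png",im)
im=cv2.imread("pics/side14.png");cv2.imwrite("pics/side14c.png",cv2.resize(im[130:290,180:360],None,fx=4,fy=3.7,interpolation=2))
rel([.4798,-.0028,.1328],Rt(110.2))
E
```

```text
time: 21.05
ee_pos: [0.4664, -0.0667, 0.1714]
tcp_rot: [0.572, 0.82, 0.001, -0.001]
contact_force: [1.0, -0.6, -1.5]
width: 0.194
time: 21.85
ee_pos: [0.4799, -0.0039, 0.1331]
tcp_rot: [0.573, 0.82, 0.0, -0.0]
contact_force: [0.2, 0.2, -1.7]
width: 0.195
t 21.85 [ 0.4799 -0.0039  0.1331] x [-0.344  0.939  0.001] z [-0.     0.001 -1.   ] F [ 0.2  0.2 -1.7] w 0.195
d [ 0.001  -0.0001  0.0007] a [ 0.04 -0.05 -0.06]
```

View pics/side14c.png

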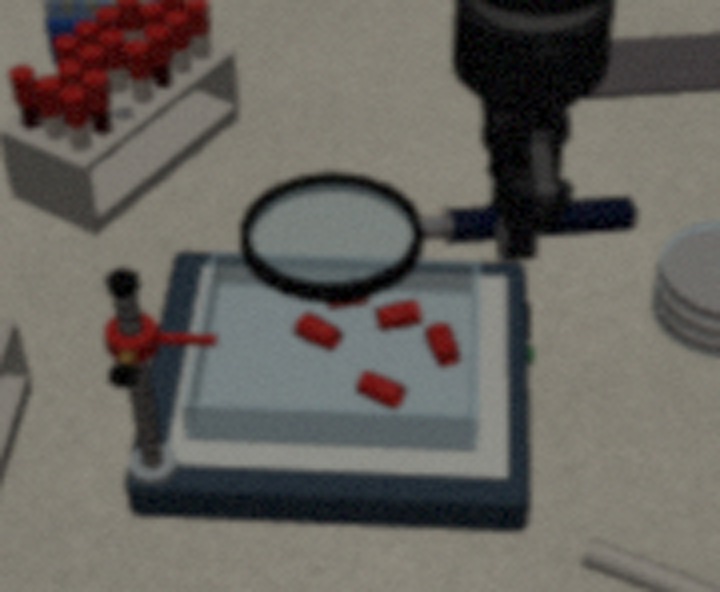

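View pics/wrist14.png

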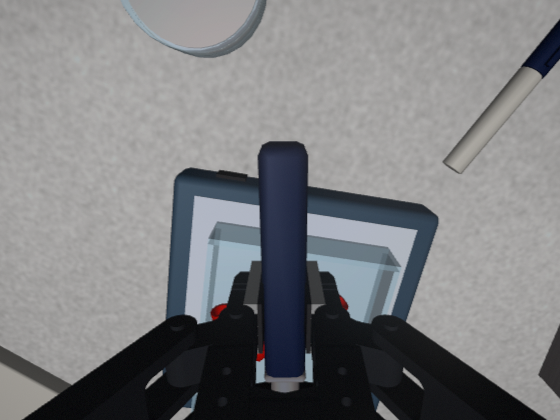

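View pics/top14.png

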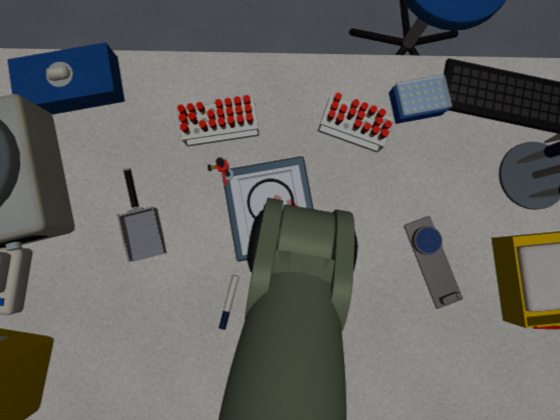

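The lens hangs over the tray. I'll check its centre, height and tilt by projecting the expected rim and handle into the side view.

```bash
python3 - <<'E'
from h import *
np.set_printoptions(precision=4,suppress=True)
S=env.camera_info("side");T=env.camera_info("top")
f=lambda u,v:(180+(u+.5)/4-.5,130+(v+.5)/3.7-.5)
im=cv2.imread("pics/side14.png");dk=(im.max(2)<70).astype(np.uint8)
dk[:170]=0;dk[215:]=0;dk[:,:238]=0;dk[:,286:]=0
c,_=cv2.findContours(dk,0,1);c=max(c,key=lambda c:cv2.contourArea(cv2.convexHull(c)));h=cv2.convexHull(c)
e=cv2.fitEllipse(h);print("side ellipse",e,cv2.boundingRect(h))
def pred(I,cen,pit=0,rol=0):
    A=np.linspace(0,2*np.pi,72)
    Rl=R.from_euler("z",20.2,degrees=True)*R.from_euler("yx",[pit,rol],degrees=True)
    P=[proj(I,cen+Rl.apply([.049*np.cos(a),.049*np.sin(a),z])) for a in A for z in(-.006,.006)]
    h=cv2.convexHull(np.array(P,np.float32));hp=[proj(I,cen+Rl.apply([x,0,0])) for x in(-.06,-.164)]
    return cv2.fitEllipse(h),(h[:,0].min(0),h[:,0].max(0)),np.array(hp)
cen=np.array([.569,.030,.1508])
for a in((0,0),(4,0),(-4,0),(0,4),(0,-4)):print(a,pred(S,cen,*a))
print("obs handle",f(452,226),f(634,212))
t=cv2.imread("pics/top14.png");cv2.imwrite("pics/top14c.png",cv2.resize(t[150:270,215:335],None,fx=5,fy=5,interpolation=2))
print("top pred",pred(T,cen)[:2])
cv2.imwrite("pics/side14d.png",cv2.resize(im[165:220,230:345],None,fx=6.9,fy=6.9,interpolation=2))
E
```

```text
side ellipse ((262.60015869140625, 194.26336669921875), (35.225852966308594, 48.04420471191406), 90.17631530761719) (238, 177, 48, 36)
(0, 0) (((263.40838623046875, 193.49505615234375), (36.29095458984375, 47.596309661865234), 89.04280090332031), (array([240.1022, 175.5125], dtype=float32), array([286.6606, 211.5423], dtype=float32)), array([[291.5   , 190.8415],
       [339.4146, 187.327 ]]))
(4, 0) (((263.46966552734375, 193.49301147460938), (36.39218521118164, 47.581668853759766), 83.5404052734375), (array([240.0472, 175.362 ], dtype=float32), array([286.69  , 211.6937], dtype=float32)), array([[291.5024, 189.4079],
       [339.8715, 183.3903]]))
(-4, 0) (((263.3490295410156, 193.49420166015625), (36.054447174072266, 47.621604919433594), 94.52210235595703), (array([240.1784, 175.5818], dtype=float32), array([286.7574, 211.4758], dtype=float32)), array([[291.3621, 192.2751],
       [338.605 , 191.2178]]))
(0, 4) (((263.4134521484375, 193.51034545898438), (34.15764236450195, 47.7974967956543), 88.61402893066406), (array([240.0999, 176.5965], dtype=float32), array([286.6387, 210.4875], dtype=float32)), array([[291.5   , 190.8415],
       [339.4146, 187.327 ]]))
(0, -4) (((263.402587890625, 193.46714782714844), (38.24626922607422, 47.423954010009766), 89.53539276123047), (array([240.1057, 174.5031], dtype=float32), array([286.68  , 212.5027], dtype=float32)), array([[291.5   , 190.8415],
       [339.4146, 187.327 ]]))
obs handle (292.625, 190.7162162162162) (338.125, 186.93243243243242)
top pred (((269.9759521484375, 203.44342041015625), (47.59052658081055, 47.607601165771484), 173.711181640625), (array([246.1589, 179.6697], dtype=float32), array([293.7813, 227.2779], dtype=float32)))
```

View pics/side14d.png

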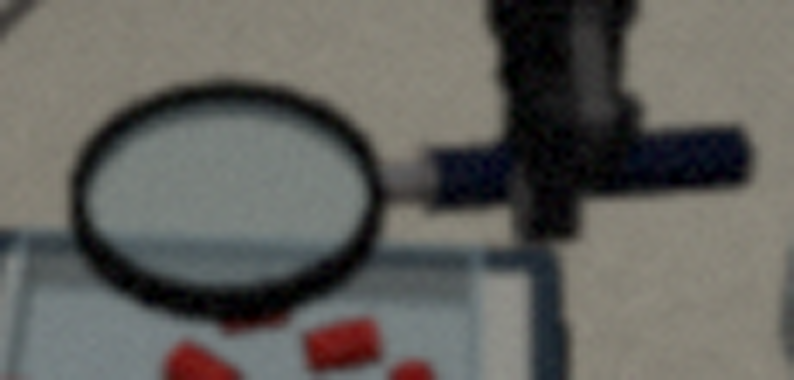

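View pics/top14c.png

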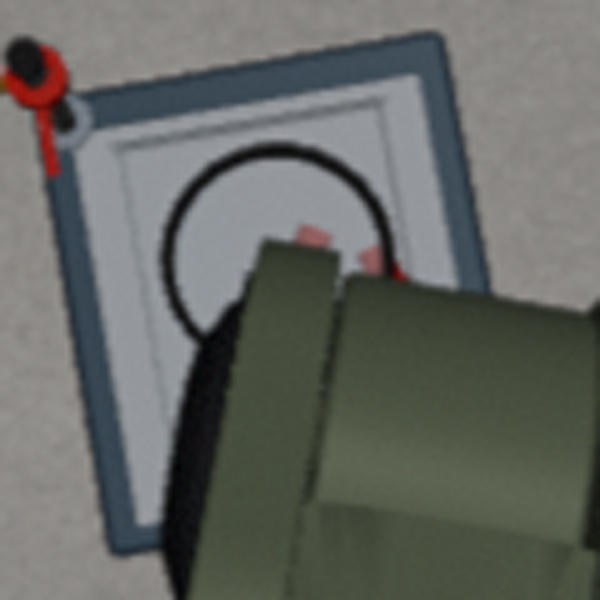

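```bash
python3 - <<'E'
from h import *
np.set_printoptions(precision=4,suppress=True)
S=env.camera_info("side");T=env.camera_info("top");cen=np.array([.569,.030,.1508])
# rim circle in top: outer edge pts, fit circle
t=cv2.imread("pics/top14.png");m=(t.max(2)<60).astype(np.uint8)
pts=[]
for a in np.radians(np.arange(150,350,8)): # image angle
    best=None
    for r in np.arange(27,18,-.1):
        u,v=270.5+r*np.cos(a),203+r*np.sin(a)
        val=cv2.getRectSubPix(t,(1,1),(float(u),float(v))).max()
        if val<75: best=(u,v);break
    if best: pts.append(best)
pts=np.array(pts);A=np.c_[2*pts,np.ones(len(pts))];x=np.linalg.lstsq(A,(pts**2).sum(1),rcond=None)[0];r=np.sqrt(x[2]+x[0]**2+x[1]**2);print("top circle",x[:2],r,len(pts))
ps,pt=proj(S,cen),proj(T,cen)
os_=ps+np.array([262.6-263.41,194.26-193.5]);ot=pt+x[:2]-np.array([269.976,203.443])
print(tri([ray(S,*os_),ray(T,*ot)]));st()
E
```

```text
top circle [270.1539 201.5273] 23.12792549258554 25
(array([0.5722, 0.0295, 0.1476]), [np.float64(0.0011765511237904983), np.float64(0.001176551123790397)])
t 22.0 [ 0.4802 -0.0037  0.1335] x [-0.344  0.939  0.001] z [ 0.     0.001 -1.   ] F [ 0.   0.1 -1. ] w 0.194
```

```bash
python3 - <<'E'
from h import *
i=env.camera_info("wrist");o=env.get_obs();Rw=R.from_quat(o["tcp_rot"])
for th in(-3,-1.5,0,1.5,3): # positive: rim down, handle end up
    for off in(0,.002):
        r=[]
        for x,y,z in((-.068,.009,.008),(-.068,-.009,.008),(.036,.009,.008),(.036,-.009,.008)):
            v=R.from_rotvec([0,np.radians(th),0]).apply([x+off,y,z]);r.append(proj(i,o["ee_pos"]+Rw.apply([v[1],v[0],-.0177-v[2]])).round(1))
        print(th,off,r)
im=cv2.imread("pics/wrist14.png").astype(int)
for row in(150,160,180,220,250,350,370):
    l=im[row,240:330];k=np.nonzero((l[:,0]>l[:,2]*1.35)&(l[:,1]<75)&(l[:,0]<140))[0]+240;print(row,k.min(),k.max())
E
```

```text
-3 0 [array([310.9, 140.3]), array([259.6, 140.4]), array([306., 384.]), array([264.6, 384. ])]
-3 0.002 [array([310.8, 146.1]), array([259.7, 146.1]), array([306. , 387.7]), array([264.6, 387.7])]
-1.5 0 [array([311.3, 141.4]), array([259.2, 141.5]), array([305.9, 382.7]), array([264.7, 382.7])]
-1.5 0.002 [array([311.2, 147.2]), array([259.3, 147.3]), array([305.8, 386.3]), array([264.8, 386.3])]
0 0 [array([311.7, 142.7]), array([258.9, 142.7]), array([305.8, 381.3]), array([264.8, 381.3])]
0 0.002 [array([311.5, 148.5]), array([259. , 148.6]), array([305.7, 384.9]), array([264.9, 384.9])]
1.5 0 [array([312. , 144.1]), array([258.5, 144.2]), array([305.6, 380. ]), array([264.9, 380. ])]
1.5 0.002 [array([311.9, 150. ]), array([258.7, 150.1]), array([305.5, 383.4]), array([265. , 383.4])]
3 0 [array([312.4, 145.7]), array([258.1, 145.8]), array([305.5, 378.6]), array([265.1, 378.6])]
3 0.002 [array([312.3, 151.7]), array([258.3, 151.8]), array([305.4, 381.9]), array([265.2, 381.9])]
150 261 304
160 259 306
180 247 306
220 261 306
250 261 306
350 255 319
370 240 326
```

Kinematics put the lens centre at z ≈ 0.151 and vision at 0.148; the pointer is at 0.148–0.151. I'll trim by a small amount and let it settle.

```bash
python3 -m creep '[{"dx":0.0005,"dy":-0.0015,"dz":-0.0012,"ax":0,"ay":0,"az":0,"gripper":1},{"dx":0.0005,"dy":-0.0015,"dz":-0.0012,"ax":0,"ay":0,"az":0,"gripper":1},{"dx":0.0005,"dy":-0.0015,"dz":-0.0012,"ax":0,"ay":0,"az":0,"gripper":1},{"dx":0.0005,"dy":-0.0015,"dz":-0.0012,"ax":0,"ay":0,"az":0,"gripper":1},{"dx":0.0005,"dy":-0.0015,"dz":-0.0012,"ax":0,"ay":0,"az":0,"gripper":1},{"dx":0.0005,"dy":-0.0015,"dz":-0.0012,"ax":0,"ay":0,"az":0,"gripper":1},{"dx":0.0005,"dy":-0.0015,"dz":-0.0012,"ax":0,"ay":0,"az":0,"gripper":1},{"dx":0.0005,"dy":-0.0015,"dz":-0.0012,"ax":0,"ay":0,"az":0,"gripper":1},{"dx":0.0005,"dy":-0.0015,"dz":-0.0012,"ax":0,"ay":0,"az":0,"gripper":1},{"dx":0.0005,"dy":-0.0015,"dz":-0.0012,"ax":0,"ay":0,"az":0,"gripper":1}]' 85
python3 - <<'E'
from h import *
st()
im=env.get_image("side");cv2.imwrite("pics/side15.png",im)
E
```

```text
time: 23.0
ee_pos: [0.4784, -0.0033, 0.1343]
tcp_rot: [0.572, 0.82, 0.0, -0.0]
contact_force: [0.8, 0.1, -0.9]
width: 0.195
t 23.0 [ 0.4784 -0.0033  0.1343] x [-0.345  0.939  0.001] z [-0.     0.001 -1.   ] F [ 0.8  0.1 -0.9] w 0.195
```

View pics/side15.png

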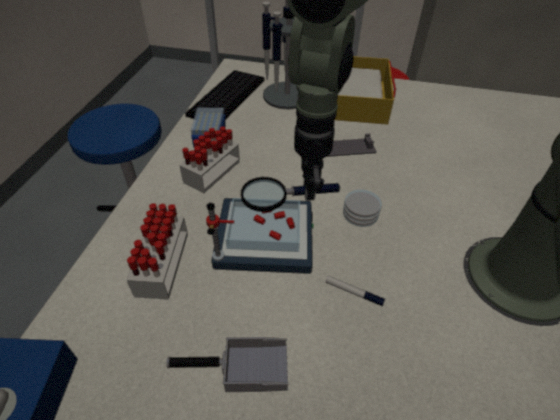

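The side view shows the caps in the tray, the scoop flat at (255,362), the lens held at (264,194), and the racks, dishes and marker where they were. I'm handing the job in.

```bash
python3 -c "
from workcell import env
print(env.finish_job())"
```

```text
the job is handed in; nothing more can be done
None
```

I tipped all five caps into the tray with none spilled and set the empty scoop back flat on the bench where it started. I then lifted the lens off its rest and handed the job in at about 23 s, holding it still over the middle of the tray.

**Last checks**
- **Bystanders:** the last side and top views show the racks, dishes, marker and red pointer undisturbed.
- **Lens position:** before a final trim of about 1 mm up and 1.5 mm back, the arm pose put the lens centre within about 2 mm of the tray centre. Vision put it about 3 mm off.
- **Lens height:** the pointer measured 148 to 151 mm above the bench, depending on the pair of views. Before the trim, the lens measured 151 mm from the arm pose and 148 mm by vision. These disagree by about 3 mm, so I trimmed up by only part of that. I did not measure the height again by vision afterwards; the arm pose then gave about 152 mm.
- **Level:** the side view suggests the lens rim may droop by up to about 1°, which is within measurement noise. I left it uncorrected.

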